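# Feed a bar into the drilling jig with a push stick and lock it with the toggle clamp

## Task

Use the push stick to feed the aluminium bar along the fence and in under the drilling jig's bush plate until it is fully home against the end stop, keeping the fingers off the bar. Then throw the toggle clamp's handle over so that it snaps past centre and the pad clamps the bar. Leave the push stick standing upright on the bench, clear of the jig, and do not disturb anything else.

Things in the scene. Friction and masses are not known exactly. Their poses are not given: they have to be found in the camera images.
- jig: Drilling jig, fixed: dark plywood base 18 mm thick, local x -60..+55, y -215..+135 mm, plus an ear under the clamp (x -122..-57, y +25..+99). Origin on the bench under the middle of the bush plate; local z = 18 mm is the bed; the bar is fed along local +y. Wooden fence, 22 mm above the bed along its whole length, guiding face at x = +20 mm, 12 mm thick.
- mouth (a point): Middle of the entry edge of the low opening under the steel bush plate, on the bed; axes as the jig, at jig y = -35 mm. Opening 22 mm high, 43 mm wide (jig x -23..+20), 70 mm long; plate and screws reach 54 mm above the bench. A near-side rail 14 mm high leads in, face at x = -23, flaring from y = -45 to x = -40 at y = -78 mm (outside x = -48). Before that the near side is open.
- bar: Workpiece, plain aluminium flat bar lying on the infeed bed: 110 mm long (local y), 40 wide (x), 12 thick, about 0.15 kg (varies). Origin: centre of its underside; the +y end goes in first. Starts up to 12 mm off the fence and 5 degrees askew, before the lead-in, which straightens it as it is pushed from behind.
- bar_front (a point): Centre of the bar's leading end face, 6 mm above its underside; axes as the bar.
- bar_tail (a point): Centre of the bar's trailing end face (the one to push on), 6 mm above its underside; axes as the bar. With the bar home it lies 13 to 35 mm inside the mouth of the opening.
- stop_face (a point): Centre of the end stop's face that the bar comes up against, 6 mm above the bed; axes as the jig. The stop is a fixed aluminium block 36 wide, 20 long, 20 mm high with a black lock knob (top 37 mm above the bed), beyond the bush plate; its setting along the jig differs from run to run.
- push_stick: Plywood push stick standing upright on its sole. Origin: underside of the sole, below the middle of the grip; local x along the nose, z up. Sole 20 mm wide, 15 high, from x = -45 to the nose tip at x = +110 mm. Upright grip 18 mm thick (y), x -25..+25 mm, flat sides from z = 30 to 79, top at most 84 mm. 0.16 kg (varies).
- clamp: Steel toggle clamp on the jig's near side. Origin: on the jig's base (18 mm above the bench) below its arm's pivot, axes as the jig; it swings in local x-z. Base x -53..+9 mm, 40 wide, 31 high. Open, arm (tip below z = 90 mm, on the bar's side) and handle stand up. To lock, push the handle's upper part to local -x, then down; near the end it takes about 5 N, then snaps to its stop.
- handle_mid (a point): On the axis of the clamp handle's black round grip (17 mm in diameter), 75 mm from the pin on which the handle turns; the grip runs from 32 to 112 mm from the pin. Locked, the handle points to the clamp's -x, rising 4 degrees: this point is at (-79, 44), the pin at (-4, 39) mm in the clamp's x, z. Open, the pin is at about (-15, 25) mm.
- handle_end (a point): Outer end of the clamp handle's grip, on its axis, 112 mm from the pin; when locked at (-116, 47) mm in the clamp's x, z.
- clamp_handle (a joint): Angle between the clamp's handle and its arm (rad): 0 = locked against the stop past centre, about 0.15 = dead centre, 0.5 = pad just touching a bar, 2.5 to 2.9 = open as found. It stays where it is left when open.
- clamp_arm (a joint): Angle of the clamp's arm above level (rad): 0 = shut, 1.0 to 1.2 = open as found.
- pad: Sprung rubber pad under the clamp's arm end, 18 mm in diameter; origin at the centre of its pressing face. It presses on the bar with about 12 N when locked.
- screwdriver: Bystander: grey-handled screwdriver lying on the bench, 160 mm long along its x, 26 mm thick; origin midway along it, at the bench. Leave alone.
- chip_brush: Bystander: flat brush with wooden handle lying on the bench, 170 mm long along its x, 42 mm wide, 20 mm high; origin midway, at the bench. Leave alone.
- hammer: Bystander: hammer lying on the bench, 270 mm long along its x with the head at +x, 26 mm high, head 90 mm across; origin midway, at the bench. Leave alone.
- tape_measure: Bystander: tape measure standing on edge, 75 x 42 mm, 66 mm high; origin at the centre of its underside. Leave alone.
- spray_can: Bystander: spray can, 60 mm in diameter, 185 mm high; origin at the centre of its underside. Leave alone.
- screw_jar: Bystander: jar, 70 mm in diameter, 85 mm high; origin at the centre of its underside. Leave alone.
- cordless_drill: Bystander: cordless drill standing on its battery, 250 mm long along its x (-85 to +167 mm), 78 mm wide, 215 mm high; origin under its battery, at the bench. Leave alone.
Things that resemble listed ones, but are neither listed nor needed, are in the scene too. There is more than one size of the push_stick; the job needs the larger. Several things have the shape of the bar; the one meant has the colours described above.

How it is judged (in metres and radians):
On the way, in this order (a step that is already met when the one before it is completed fails the run):
1. The bar is fully home against the end stop under the bush plate, while the clamp is still open (y of bar_front in the frame of stop_face above -0.003 m and x of bar in the frame of jig between -0.006 and 0.006 m and height (world z) of bar below 0.022 m and value of joint clamp_arm above 0.5 rad), for 0.2 s.
2. The clamp handle is past centre against its stop and the pad presses on the bar, which is still home (y of bar_front in the frame of stop_face above -0.003 m and x of bar in the frame of jig between -0.006 and 0.006 m and height (world z) of bar below 0.022 m and value of joint clamp_handle below 0.06 rad and contact force between pad and bar above 5 N), for 0.3 s.
At the end, for the whole second after the job is handed in: The bar lies flat, its leading end within 3 mm of the end stop; the clamp handle is past centre (clamp_handle below 0.06 rad) and still, the pad pressing on the bar with more than 5 N; the push stick stands upright (within 7 degrees) and still on the bench itself, not on the jig (all of step 2 and velocity of joint clamp_handle below 0.05 rad/s and height (world z) of push_stick below 0.006 m and angle between push_stick's own z axis and vertical below 0.12 rad and linear speed of push_stick below 0.02 m/s); the robot touches nothing.
It fails at once if The fingers touch the bar (more than 1 N) (contact force between the fingers and bar above 1 N).
It fails at once if A bystander (screwdriver, brush, hammer, tape measure, spray can, jar or drill) is moved by more than 25 mm (distance of any of screwdriver, chip_brush, hammer, tape_measure, spray_can, screw_jar, cordless_drill from where it was at the start of the episode above 0.025 m).
It also fails if it takes over 72 s, if anything falls off the work surface, if the arm or the gripper's body presses on something with over 40 N, if the wrist force passes 120 N, or if a joint passes its speed limit or range.

## Robot

A 6-joint arm with a two-finger parallel gripper is mounted at the origin on the work surface. World frame = base frame: x ahead of the robot, y to its left, z up, the work surface at z = 0. Lengths are in mm, angles in degrees, forces in N, time in s.
With the tool pointing down it reaches from about 350 to 850 mm from the base axis. Payload 8.1 kg.
Tool frame: the origin (TCP) lies midway between the tips of the shut fingers; the grasp point (between the pads) lies 19 mm behind it (r.grip_depth is the distance from the TCP to the grasp point, in mm); z points along the fingers, y is the direction in which the jaws open and shut (so a half turn about z gives the same grasp; the last joint's range is limited). The gripper opens to 85 mm and grips with 20 to 120 N. Pads are 22 mm wide; open, the fingers measure 114 mm over their backs; the gripper's body (76 mm by 85 mm) begins 54 mm behind the grasp point. The pads swing forward as they close: fully open they stand 13 mm farther back than shut.
Start: joints at [-73.247, 7.471, 85.268, -0, 87.261, -4.893], TCP at [221.346, -557.684, 202.692] pointing down, gripper open.
Joint ranges: [-169.43, 169.43], [-51.17, 129.36], [1.28, 143.12], [-76.62, 256.62], [0, 156.53], [-152.29, 152.29]. Speed limits (degrees/s): [136.94, 136.94, 159.86, 180, 180, 180].

## Interface

Orientations are given as [roll, pitch, yaw] about the fixed x, y, z axes, in that order (R = Rz(yaw) Ry(pitch) Rx(roll)).
In Python, from bench import r, imaging gives the robot as it stands.
- The arm moves only by the shell command python3 -m creep 'ROWS' [FORCE]. ROWS is text: rows parted by semicolons, each of 7 numbers parted by spaces: the shift along the tool's x, y, z in cm, then the turn, a rotation vector about the tool's x, y, z in degrees, then the finger opening in cm, from 0 to 8.54. In form: dx dy dz ax ay az gripper; .... A call has 1 to 20 rows; each row is the pose to reach, as a shift and turn from the pose measured when the call began, along the tool's axes at that moment; what a row does not reach only later rows make up. A row lasts 1/10 s, in which the tool goes at most 50 mm and 8.59 degrees, less where a joint would pass 70% of its speed; a pose out of reach is approached as far as the arm can. A call with a gripper value outside its range is refused whole. The fingers move at their own pace and stop on an object; FORCE is the grip in N (left out, the last holds). Time passes only in rows, so rows that repeat a pose let the fingers close. It gives the time, the measured TCP pose, the force and the opening at its end, in the units of the state.
- r.sense(): the state, without advancing time (a new reading comes with each control period).
- imaging.snapshot(name): name is "scene" or "side" or "wrist"; returns the picture (420x560x3 uint8, red, green, blue); there is no depth.
- imaging.camera_info(name): a dict with "camera_matrix" (3x3 intrinsics, pixels), "R" (3x3) and "t" (3): a world point X has camera coordinates R X + t. Camera axes: x right, y down, z forward; pixel columns grow to the right and rows downward; lengths in mm; the calibration is good to about 2 mm. The wrist camera is an equidistant fisheye: a pixel r from the principal point sees the ray r / f radians off the axis. A picture is of the moment at which its call begins: read the wrist's pose just before it. camera_info takes no time and is no camera call; for the wrist camera it gives the pose at the moment of the call.
- r.hand_in(): hands the job in, once; it reports no verdict.
The state is a dict: "time": time; "joint_pos": joint angles; "qd": joint speeds; "joint_efforts": joint torques, N m; "tool_pos": TCP position; "tcp_rot": TCP orientation; "ft_force": force on the tool from outside, world axes, zero at the start; "wrist_torque": the same for the moment, N m; "finger_gap": finger opening in mm.
Only numpy, scipy, OpenCV 4.12 (cv2) and the standard library are available. Lean on these libraries where they do the work, as an engineer would, in place of code of your own. Each camera call takes 0.05 s, during which the arm holds its last target.

## Working session

There is one attempt and no reset: what is moved stays moved. The work goes in short steps, Python scripts to look and compute and a shell command to move; the robot and the scene stay as the last step left them, time stands still between calls to the robot, and variables do not carry over. Pictures are saved under pics/ and viewed, and the job is handed in when it is done.

```bash
ls; mkdir -p pics; python3 - <<'E'
from bench import r, imaging
import cv2
print(r.sense())
for n in ["scene","side","wrist"]:
    im=imaging.snapshot(n); cv2.imwrite(f"pics/{n}0.png",im[:,:,::-1])
    c=imaging.camera_info(n); print(n,c)
E
```

```text
pics
{'time': 0.0, 'joint_pos': array([-7.32459475e+01,  7.51430389e+00,  8.53282659e+01, -3.12821052e-05,
        8.72600832e+01, -4.89214102e+00]), 'qd': array([0.02494935, 0.08688462, 0.03841843, 0.00240466, 0.07309243,
       0.10709861]), 'joint_efforts': array([ 3.65160973e-03, -5.69396031e+01, -5.00555134e+01,  1.19683018e-04,
        1.51553768e-02,  2.84379769e-05]), 'tool_pos': array([ 221.18572486, -557.11716601,  201.6625544 ]), 'tcp_rot': array([-1.79897718e+02, -8.72313719e-03,  2.16461873e+01]), 'ft_force': array([ 0.21194636, -0.54353299, -0.24817637]), 'wrist_torque': array([ 0.00758425, -0.02093982, -0.03486146]), 'finger_gap': 85.43696305999755}
scene {'camera_matrix': array([[450.0493787 ,   0.        , 281.99401483],
       [  0.        , 450.0493787 , 205.26112424],
       [  0.        ,   0.        ,   1.        ]]), 'R': array([[ 0.39203369,  0.91982978,  0.01492485],
       [ 0.67044658, -0.27456182, -0.68928745],
       [-0.62992933,  0.28023022, -0.72433422]]), 't': array([-193.16812338, -341.35816083, 1748.9559525 ])}
side {'camera_matrix': array([[484.43915923,   0.        , 284.74286561],
       [  0.        , 484.43915923, 206.37710506],
       [  0.        ,   0.        ,   1.        ]]), 'R': array([[-0.92737282, -0.37361515, -0.01978308],
       [-0.24261805,  0.6407848 , -0.72837581],
       [ 0.28480894, -0.6706762 , -0.68489219]]), 't': array([ 522.85579905,  232.1035065 , 1135.37192776])}
wrist {'camera_matrix': array([[325.1922621 ,   0.        , 276.34204207],
       [  0.        , 325.1922621 , 206.03734271],
       [  0.        ,   0.        ,   1.        ]]), 'R': array([[ 0.36828445, -0.92971156, -0.00172332],
       [-0.89598036, -0.35541614,  0.26626783],
       [-0.24816477, -0.09651824, -0.96389754]]), 't': array([-599.24322139,  -34.65723441,  378.0328128 ])}
```

View pics/scene0.png

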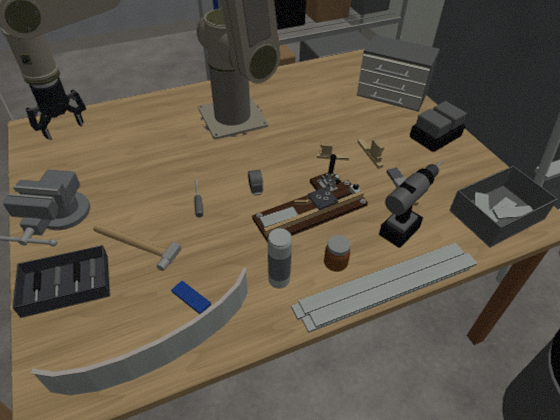

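View pics/side0.png

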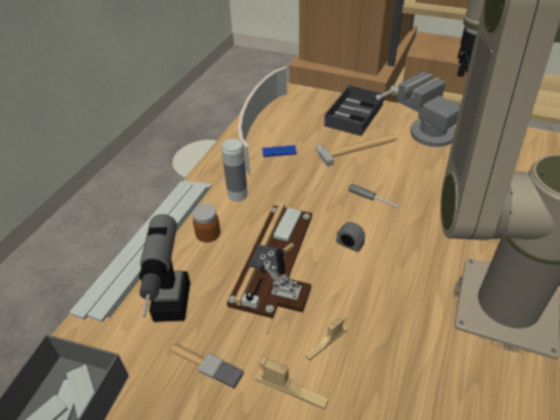

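View pics/wrist0.png

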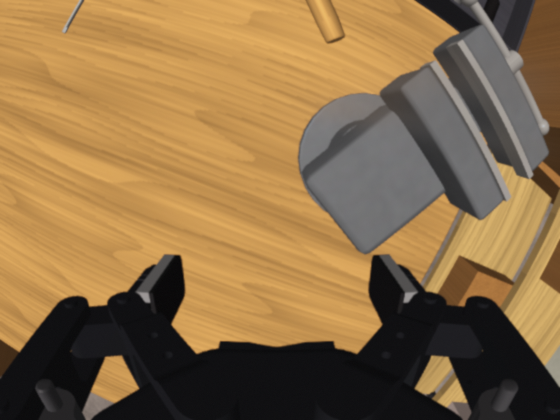

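```bash
python3 - <<'E'
import cv2
a=cv2.imread("pics/scene0.png"); s=cv2.imread("pics/side0.png")
cv2.imwrite("pics/c1.png",cv2.resize(a[130:245,240:400],None,fx=5,fy=5,interpolation=cv2.INTER_CUBIC))
cv2.imwrite("pics/c2.png",cv2.resize(s[195:325,220:350],None,fx=4.6,fy=4.6,interpolation=cv2.INTER_CUBIC))
cv2.imwrite("pics/c3.png",cv2.resize(s[310:410,160:360],None,fx=4,fy=4,interpolation=cv2.INTER_CUBIC))
E
```

```text
(no output)
```

View pics/c1.png

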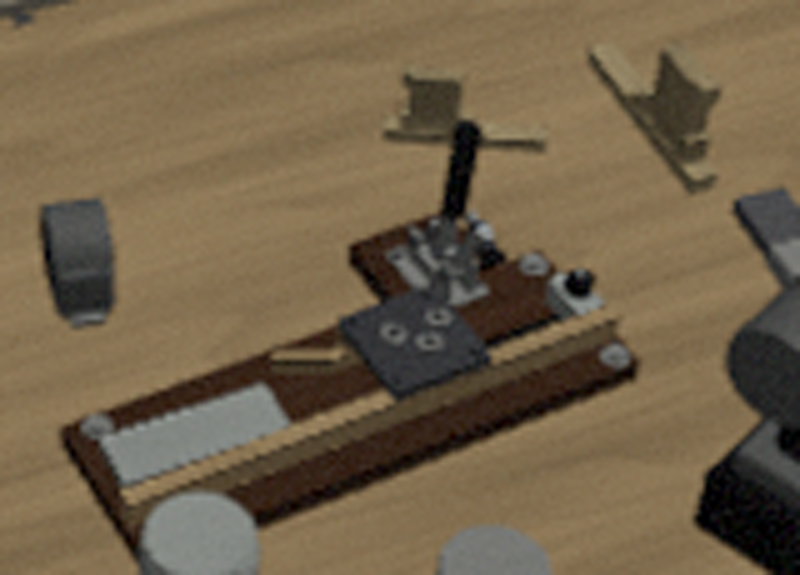

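View pics/c2.png

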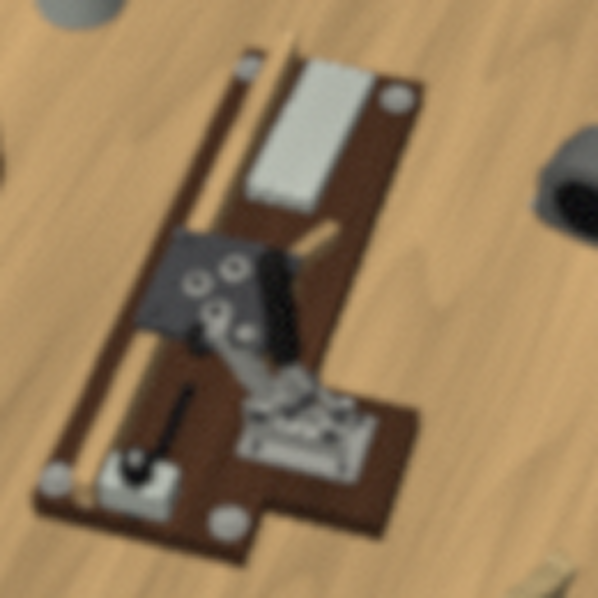

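View pics/c3.png

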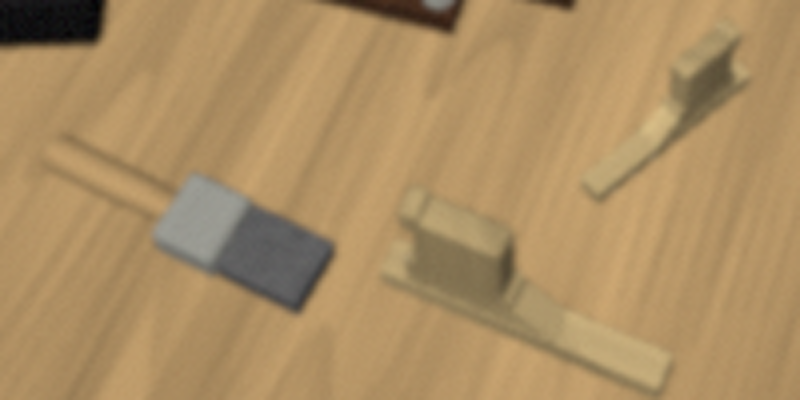

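```bash
cat > h.py <<'E'
from bench import r, imaging
import numpy as np, cv2
from scipy.optimize import least_squares
C={n:imaging.camera_info(n) for n in("scene","side")}
def proj(c,X):
    X=np.atleast_2d(X); p=X@c["R"].T+c["t"]; p=p@c["camera_matrix"].T
    return p[:,:2]/p[:,2:]
def wproj(c,X):
    X=np.atleast_2d(X); p=X@c["R"].T+c["t"]; K=c["camera_matrix"]
    th=np.arctan2(np.hypot(p[:,0],p[:,1]),p[:,2]); ph=np.arctan2(p[:,1],p[:,0])
    return np.c_[K[0,2]+K[0,0]*th*np.cos(ph),K[1,2]+K[1,1]*th*np.sin(ph)]
def P2(pose,L):
    x,y,a=pose; L=np.atleast_2d(np.array(L,float)); c,s=np.cos(a),np.sin(a)
    return np.c_[x+c*L[:,0]-s*L[:,1],y+s*L[:,0]+c*L[:,1],L[:,2]]
def pr(cam,X): return wproj(cam[1],X) if isinstance(cam,tuple) else proj(C[cam],X)
def fit(obs,p0):
    # obs: list (cam, local xyz, pixel)
    def f(p): return np.concatenate([(pr(c,P2(p,l))[0]-np.array(px)) for c,l,px in obs])
    s=least_squares(f,p0,loss="soft_l1"); return s.x,f(s.x).reshape(-1,2)
def inter(cam,px,z):
    c=C[cam] if isinstance(cam,str) else cam[1]
    K=c["camera_matrix"]
    if isinstance(cam,str): d=np.linalg.inv(K)@[px[0],px[1],1]
    else:
        v=np.array([(px[0]-K[0,2])/K[0,0],(px[1]-K[1,2])/K[1,1]]); t=np.hypot(*v); d=np.r_[v/t*np.sin(t),np.cos(t)]
    o=-c["R"].T@c["t"]; d=c["R"].T@d
    return o+d*(z-o[2])/d[2]
E
cat > m1.py <<'E'
from h import *
s=lambda x,y:(220+x/4.6-.4,195+y/4.6-.4); a=lambda x,y:(240+x/5-.4,130+y/5-.4); b=lambda x,y:(160+x/4-.4,310+y/4-.4)
obs=[("side",(-60,-215,18),s(425,85)),("side",(-60,135,18),s(245,550)),("side",(55,135,18),s(35,490)),("side",(-60,25,18),s(325,385)),("side",(-122,25,18),s(420,410)),("side",(-122,99,18),s(380,525)),
("scene",(-60,-215,18),a(65,430)),("scene",(55,135,18),a(635,362)),("scene",(-122,25,18),a(352,252))]
J,e=fit(obs,[700,0,0.]); print(J[:2],np.degrees(J[2])); print(e.round(1))
# stick
obs=[("side",(110,-10,15),b(672,350)),("side",(25,-9,84),b(512,238)),("side",(-45,10,0),b(383,280)),("side",(110,10,0),b(655,392))]
for t in (0,1.5,3,-1.5):
    S,e=fit(obs,[500,200,t]); print(S[:2],np.degrees(S[2])); print(e.round(1).tolist())
np.save("J.npy",J)
E
python3 m1.py
```

```text
[569.59553114 103.41101132] 364.55100663836004
[[ 0.4 -0.6]
 [-0.1  0.3]
 [-1.   1.4]
 [-3.3 -0.4]
 [ 0.6 -0. ]
 [ 0.9 -0.4]
 [-1.  -0.1]
 [ 1.3  0.5]
 [-0.5 -1.1]]
[430.79233404 383.17808731] 5590.846022612084
[[0.2, 0.6], [-2.2, 3.9], [-0.2, -0.9], [5.4, -15.9]]
[430.79235036 383.17803958] 7390.845963557257
[[0.2, 0.6], [-2.2, 3.9], [-0.2, -0.9], [5.4, -15.9]]
[430.79233543 383.17808326] 1630.8460176537437
[[0.2, 0.6], [-2.2, 3.9], [-0.2, -0.9], [5.4, -15.9]]
[583.47798538 280.60482764] -3438.301412991212
[[-64.1, -45.9], [-54.8, -57.9], [-34.7, -68.9], [-53.5, -59.2]]
```

```bash
cat > m2.py <<'E'
from h import *
J=np.load("J.npy"); J[2]%=2*np.pi; np.save("J.npy",J)
a=lambda x,y:(240+x/5-.4,130+y/5-.4); b=lambda x,y:(160+x/4-.4,310+y/4-.4)
obs=[("side",(110,10,15),b(672,350)),("side",(110,-10,15),b(655,376)),("side",(110,-10,0),b(655,395)),("side",(25,-9,84),b(500,253)),("side",(25,9,84),b(512,236)),("side",(-45,-10,0),b(383,280)),
("scene",(110,10,15),a(592,48)),("scene",(110,-10,15),a(612,42)),("scene",(-45,10,0),a(697,190))]
S,e=fit(obs,[430,383,3.3]); print(S[:2],np.degrees(S[2])); print(e.round(1).tolist()); np.save("S.npy",S)
def box(x0,x1,y0,y1,z0,z1): return [(x,y,z) for x in(x0,x1) for y in(y0,y1) for z in(z0,z1)]
def wire(im,cam,pose,bx,col):
    p=pr(cam,P2(pose,bx))
    for i in range(8):
        for j in range(i):
            if bin(i^j).count("1")==1: cv2.line(im,tuple(int(v) for v in p[i]*k*16),tuple(int(v) for v in p[j]*k*16),col,1,cv2.LINE_AA,4)
k=4
for n,(u,v,w,h) in {"scene":(240,130,160,115),"side":(200,195,170,215)}.items():
    im=cv2.resize(cv2.imread(f"pics/{n}0.png"),None,fx=k,fy=k,interpolation=cv2.INTER_CUBIC)
    wire(im,n,J,box(-60,55,-215,135,0,18),(0,255,0)); wire(im,n,J,box(20,32,-215,135,18,40),(0,255,255)); wire(im,n,J,box(-122,-57,25,99,0,18),(255,0,0))
    wire(im,n,S,box(-45,110,-10,10,0,15),(0,0,255)); wire(im,n,S,box(-25,25,-9,9,15,84),(255,0,255))
    im=im[v*k:(v+h)*k,u*k:(u+w)*k]
    if im.shape[0]>600: im=cv2.resize(im,None,fx=600/im.shape[0],fy=600/im.shape[0])
    cv2.imwrite(f"pics/w_{n}.png",im)
E
python3 m2.py
```

```text
[432.01607224 377.83458496] 178.50598459946343
[[-0.0, -0.3], [0.8, 2.3], [0.5, 0.9], [-0.5, -0.3], [0.2, -4.0], [-1.3, 1.1], [-0.7, 0.8], [0.1, 0.8], [-1.0, 2.2]]
```

View pics/w_scene.png

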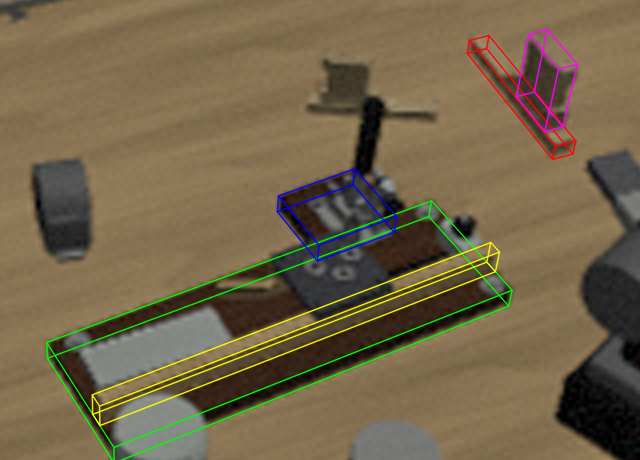

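View pics/w_side.png

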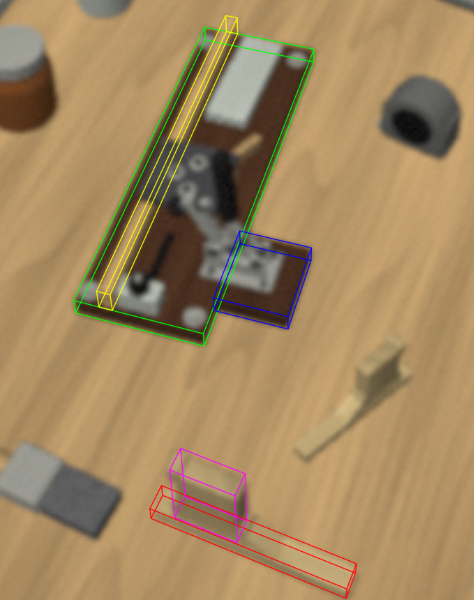

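```bash
cat >> h.py <<'E'
from scipy.spatial.transform import Rotation as Ro
def rel(targets):
    s=r.sense(); p=np.array(s["tool_pos"]); R=Ro.from_euler("xyz",s["tcp_rot"],degrees=True)
    print("t",round(s["time"],2),"tcp",p.round(1),s["tcp_rot"].round(2),"F",s["ft_force"].round(1),"gap",round(s["finger_gap"],1))
    for t in targets:
        x,y,z,yaw=t; d=R.inv().apply(np.array([x,y,z])-p)/10
        w=(R.inv()*Ro.from_euler("xyz",[180,0,yaw],degrees=True)).as_rotvec(degrees=True)
        print(d.round(2),w.round(2))
def jw(l,z=0): # jig local to world
    J=np.load("J.npy"); return P2(J,[(l[0],l[1],z)])[0]
E
python3 - <<'E'
from h import *
rel([(480,-250,300,100),(432,378,260,178.5)])
c=imaging.camera_info("wrist"); print(-c["R"].T@c["t"])
E
```

```text
t 0.15 tcp [ 221.2 -557.2  201.9] [-1.7991e+02 -1.0000e-02  2.1640e+01] F [ 0.3 -0.4  0.1] gap 85.6
[ 35.39 -19.03  -9.78] [-7.000e-02 -6.000e-02 -7.836e+01]
[ 54.09 -79.16  -5.69] [-1.0000e-02 -1.2000e-01 -1.5686e+02]
[ 283.45418585 -532.95403135  372.58031997]
```

```bash
python3 -m creep '35.4 -19 -9.8 0 0 -78 5;35.4 -19 -9.8 0 0 -78 5;35.4 -19 -9.8 0 0 -78 5;35.4 -19 -9.8 0 0 -78 5;35.4 -19 -9.8 0 0 -78 5;35.4 -19 -9.8 0 0 -78 5;35.4 -19 -9.8 0 0 -78 5;35.4 -19 -9.8 0 0 -78 5;54.1 -79.2 -5.7 0 0 -157 5;54.1 -79.2 -5.7 0 0 -157 5;54.1 -79.2 -5.7 0 0 -157 5;54.1 -79.2 -5.7 0 0 -157 5;54.1 -79.2 -5.7 0 0 -157 5;54.1 -79.2 -5.7 0 0 -157 5;54.1 -79.2 -5.7 0 0 -157 5;54.1 -79.2 -5.7 0 0 -157 5;54.1 -79.2 -5.7 0 0 -157 5;54.1 -79.2 -5.7 0 0 -157 5'
python3 - <<'E'
from h import *
rel([(432,378,250,178.5)])
E
```

```text
time: 1.95
tool_pos: [440.0, 239.9, 268.0]
tcp_rot: [179.9, -0.0, 176.7]
ft_force: [1.1, -0.5, 0.5]
finger_gap: 50.5
t 1.95 tcp [440.  239.9 268. ] [ 1.7992e+02 -1.0000e-02  1.7670e+02] F [ 1.1 -0.5  0.5] gap 50.5
[ 1.59 13.74  1.82] [ 0.08 -0.01 -1.8 ]
```

```bash
python3 -m creep '1.6 13.7 5 0 0 -1.8 5;1.6 13.7 5 0 0 -1.8 5;1.6 13.7 5 0 0 -1.8 5;1.6 13.7 5 0 0 -1.8 5;1.6 13.7 5 0 0 -1.8 5'
python3 - <<'E'
from h import *
rel([(432,378,200,178.5)])
c=imaging.camera_info("wrist"); im=imaging.snapshot("wrist"); np.save("cw1.npy",c,allow_pickle=True)
cv2.imwrite("pics/w1.png",im[:,:,::-1])
S=np.load("S.npy"); print(wproj(c,P2(S,[(110,10,15),(110,-10,15),(25,9,84),(25,-9,84),(-25,9,84),(-25,-9,84)])).round(0).tolist())
E
```

```text
time: 2.45
tool_pos: [430.8, 378.0, 216.7]
tcp_rot: [-180.0, -0.1, 178.6]
ft_force: [0.0, -0.7, 1.6]
finger_gap: 49.7
t 2.45 tcp [430.8 378.  216.7] [-1.7996e+02 -1.4000e-01  1.7864e+02] F [ 0.  -0.7  1.6] gap 49.7
[-0.12 -0.    1.67] [-0.04 -0.14  0.14]
[[268.0, 83.0], [286.0, 83.0], [267.0, 166.0], [286.0, 166.0], [267.0, 217.0], [286.0, 217.0]]
```

View pics/w1.png

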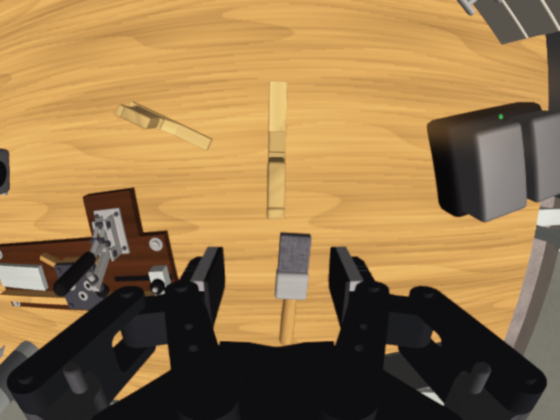

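```bash
python3 - <<'E'
import cv2
a=cv2.imread("pics/w1.png")
cv2.imwrite("pics/c4.png",cv2.resize(a[75:235,220:340],None,fx=3.75,fy=3.75,interpolation=cv2.INTER_CUBIC))
cv2.imwrite("pics/c5.png",cv2.resize(a[180:320,0:190],None,fx=4.2,fy=4.2,interpolation=cv2.INTER_CUBIC))
E
```

```text
(no output)
```

View pics/c4.png

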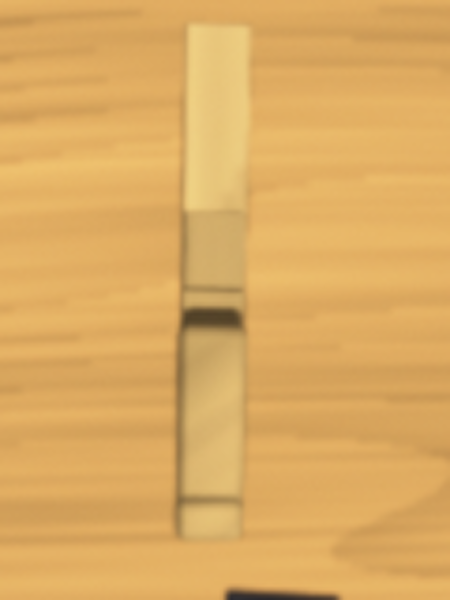

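View pics/c5.png

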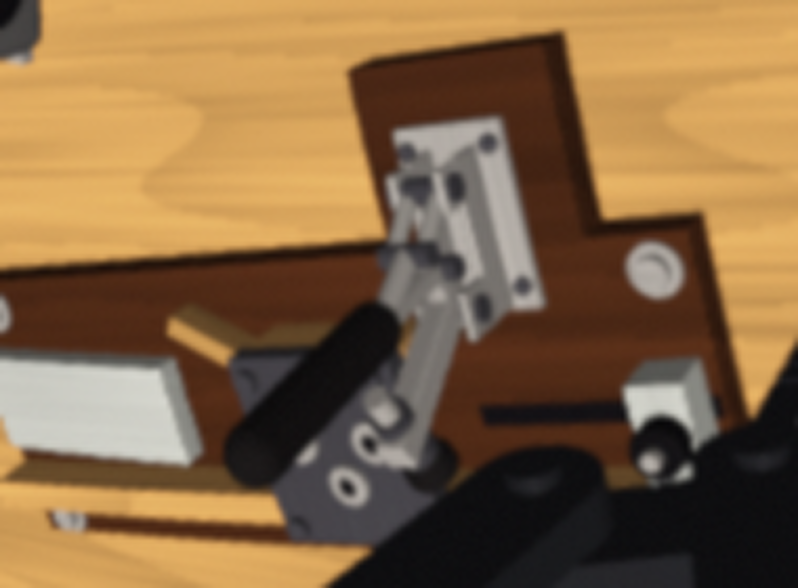

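```bash
python3 - <<'E'
from h import *
c=np.load("cw1.npy",allow_pickle=True).item(); w=("w",c)
q=lambda x,y:(220+x/3.75-.4,75+y/3.75-.4)
S=np.load("S.npy")
obs=[(w,(110,10,15),q(188,25)),(w,(110,-10,15),q(250,27)),(w,(-25,9,84),q(179,500)),(w,(-25,-9,84),q(243,500)),(w,(-45,-10,15),q(240,537)),(w,(25,9,84),q(184,327)),(w,(25,-9,84),q(243,327))]
S,e=fit(obs,S); print(S[:2],np.degrees(S[2])); print(e.round(1).tolist()); np.save("S.npy",S)
rel([(S[0],S[1],42,np.degrees(S[2]))])
E
```

```text
[428.43227998 377.45030767] 177.48852914202936
[[-0.5, -1.2], [0.7, -1.3], [-1.0, 4.9], [0.5, 5.3], [0.2, -5.0], [-1.6, -0.1], [1.8, 0.3]]
t 2.5 tcp [431.7 377.4 217.9] [ 1.7998e+02 -4.0000e-02  1.7855e+02] F [0.3 0.3 0.3] gap 50.0
[ 3.100e-01 -1.000e-02  1.759e+01] [ 0.02 -0.04  1.06]
```

```bash
python3 -m creep '0.1 0 5 0 0 0.5 5;0.1 0 10 0 0 0.5 5;0.1 0 14 0 0 0.5 5;0.1 0 16 0 0 0.5 5;0.1 0 17.2 0 0 0.5 5;0.1 0 17.5 0 0 0.5 5;0.1 0 17.5 0 0 0.5 5;0.1 0 17.5 0 0 0.5 1;0.1 0 17.5 0 0 0.5 1;0.1 0 17.5 0 0 0.5 1;0.1 0 17.5 0 0 0.5 1;0.1 0 17.5 0 0 0.5 1;0.1 0 17.5 0 0 0.5 1;0.1 0 17.5 0 0 0.5 1' 60
python3 - <<'E'
from h import *
im=imaging.snapshot("wrist"); cv2.imwrite("pics/w2.png",im[:,:,::-1])
im=imaging.snapshot("side"); cv2.imwrite("pics/s2.png",cv2.resize(im[270:420,160:360],None,fx=4,fy=4)[:,:,::-1])
rel([])
E
```

```text
time: 3.9
tool_pos: [431.7, 378.4, 44.9]
tcp_rot: [179.9, 0.1, 178.1]
ft_force: [-0.5, -1.4, 6.6]
finger_gap: 15.5
t 4.0 tcp [431.7 378.3  44.9] [1.7988e+02 1.0000e-01 1.7806e+02] F [-0.9 -1.4  6.6] gap 15.9
```

View pics/s2.png

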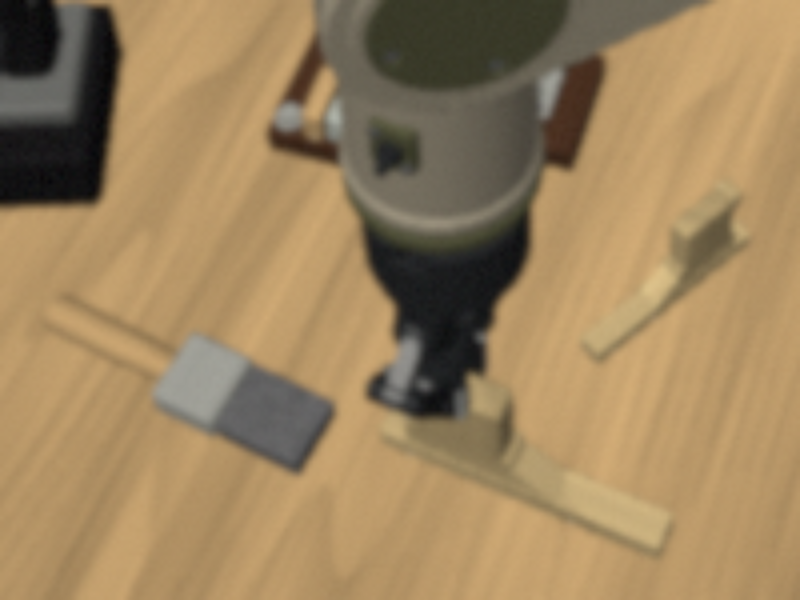

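View pics/w2.png

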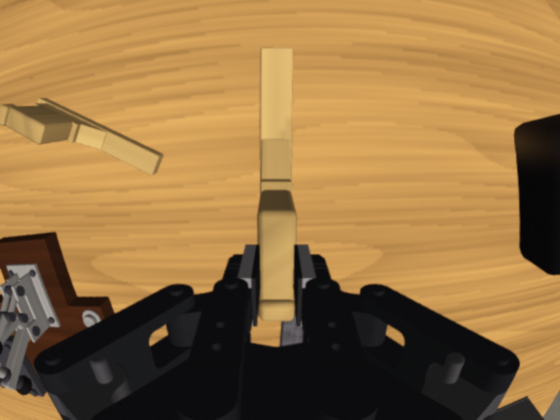

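```bash
python3 - <<'E'
from h import *
c=imaging.camera_info("wrist"); w=("w",c)
for px in [(261.5,48),(293,48),(261,139),(291,139)]: print(inter(w,px,15).round(1))
for px in [(258,212),(296,212),(260,303),(295,303)]: print(inter(w,px,84).round(1),inter(w,px,79).round(1))
J=np.load("J.npy")
print(jw((0,-215)),jw((0,-300)),jw((-69,62)))
E
```

```text
[319.6 372.9  15. ]
[320.2 392.   15. ]
[376.3 370.5  15. ]
[377.  388.9  15. ]
[402.6 371.2  84. ] [404.  370.8  79. ]
[403.1 387.2  84. ] [404.6 387.5  79. ]
[447.5 369.6  84. ] [450.7 369.2  79. ]
[448.1 386.2  84. ] [451.3 386.4  79. ]
[ 586.65504025 -110.91111341    0.        ] [ 593.39949734 -195.64311621    0.        ] [495.89359546 159.74061879   0.        ]
```

```bash
python3 - <<'E'
from h import *
J=np.load("J.npy")
def tj(X): 
    d=X[:2]-J[:2]; c,s=np.cos(J[2]),np.sin(J[2]); return np.array([c*d[0]+s*d[1],-s*d[0]+c*d[1]]).round(1)
s=lambda x,y:(220+x/4.6-.4,195+y/4.6-.4); a=lambda x,y:(240+x/5-.4,130+y/5-.4)
for q in [(308,60),(375,73),(312,202),(247,188)]: print(tj(inter("side",s(*q),30)))
for q in [(103,438),(265,384),(293,420),(122,478)]: print(tj(inter("scene",a(*q),30)))
E
```

```text
[  11.1 -201.6]
[ -31. -202.]
[-25.8 -90.3]
[ 13.  -90.2]
[ -32. -199.]
[-27.3 -90.8]
[  6.8 -90. ]
[   1.8 -202.8]
```

```bash
python3 - <<'E'
from h import *
J=np.load("J.npy")
def tj(X): 
    d=X[:2]-J[:2]; c,s=np.cos(J[2]),np.sin(J[2]); return np.array([c*d[0]+s*d[1],-s*d[0]+c*d[1]]).round(1)
s=lambda x,y:(220+x/4.6-.4,195+y/4.6-.4)
for q in [(113,452),(182,463),(172,497),(100,483)]: print(tj(inter("side",s(*q),38)))
c=np.load("cw1.npy",allow_pickle=True).item(); w=("w",c)
q=lambda x,y:(0+x/4.2-.4,180+y/4.2-.4)
for p in [(625,385),(640,365),(697,360)]: print(tj(inter(w,q(*p),38)))
# push start TCP: tip 112 ahead
for l in [(-6,-340),(-6,-327)]: print(jw(l))
yaw=np.degrees(J[2])+90
p=jw((-6,-340)); m=jw((-200,-250))
rel([(431,378,200,178),(450,150,220,140),(p[0],p[1],160,yaw),(p[0],p[1],66,yaw)])
E
```

```text
[ 17.7 110.4]
[-18.2 106.8]
[-20.3 127.7]
[ 17.2 130.1]
[-20.2 111.3]
[-26.5 118.1]
[-27.1 137.1]
[ 590.59227695 -235.9930792     0.        ]
[ 589.56077175 -223.03406701    0.        ]
t 4.0 tcp [431.7 378.3  44.9] [1.7988e+02 1.0000e-01 1.7806e+02] F [-0.9 -1.4  6.6] gap 15.9
[  0.04  -0.   -15.51] [0.12 0.1  0.06]
[ -2.63 -22.72 -17.56] [ 0.15  0.06 38.06]
[-17.98 -60.84 -11.61] [ 0.17 -0.   83.51]
[-17.96 -60.85  -2.21] [ 0.17 -0.   83.51]
```

```bash
python3 - <<'E'
from h import *
for n,p,z in [("tape",(256,192),0),("scrdrv end",(199,214),10),("can base",(280,285),0),("can top",(280,238),185),("hammer head",(170,262),15),("jar",(337,265),0),("drill",(400,235),0),("scrdrv tip",(196,180),5)]: print(n,inter("scene",p,z).round(0))
E
```

```text
tape [420. -61.   0.]
scrdrv end [ 453. -261.   10.]
can base [ 780. -128.    0.]
can top [ 767. -125.  185.]
hammer head [ 602. -385.   15.]
jar [780.  47.   0.]
drill [754. 274.   0.]
scrdrv tip [ 296. -227.    5.]
```

```bash
python3 -m creep '0 0 -2 0 0 0 1;0 0 -6 0 0 0 1;0 0 -11 0 0 0 1;0 0 -15.5 0 0 0 1;0 -3 -19 0 0 6 1;-0.5 -7 -19.5 0 0 13 1;-1.2 -11 -19.5 0 0 20 1;-2 -15 -19.5 0 0 26 1;-3 -19 -19.5 0 0 33 1;-4 -23 -19.5 0 0 40 1;-5.5 -27 -19.5 0 0 46 1;-7 -31 -19 0 0 53 1;-9 -35.5 -18 0 0 60 1;-11 -40 -17 0 0 67 1;-13 -45 -16 0 0 74 1;-15 -50 -15 0 0 81 1;-17 -55 -13 0 0 83.5 1;-18 -59 -11.6 0 0 83.5 1;-18 -60.9 -11.6 0 0 83.5 1;-18 -60.9 -11.6 0 0 83.5 1'
python3 - <<'E'
from h import *
J=np.load("J.npy")
c=imaging.camera_info("wrist");im=imaging.snapshot("wrist"); cv2.imwrite("pics/w3.png",im[:,:,::-1]); np.save("cw3.npy",c,allow_pickle=True)
p=jw((-6,-340)); rel([(p[0],p[1],66,np.degrees(J[2])+90)])
E
```

```text
time: 6.0
tool_pos: [589.6, -240.5, 158.2]
tcp_rot: [-180.0, -0.1, 94.3]
ft_force: [0.1, -0.4, -2.3]
finger_gap: 15.7
t 6.05 tcp [ 590.1 -238.3  159.1] [ 1.7996e+02 -1.4000e-01  9.4400e+01] F [-0.   0.7 -1.4] gap 15.8
[0.21 0.06 9.31] [ 0.04 -0.14 -0.16]
```

View pics/w3.png

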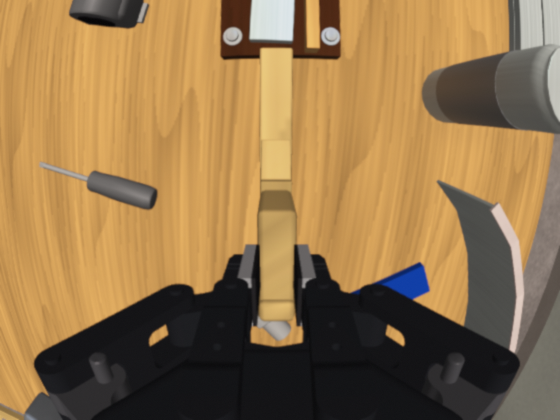

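```bash
python3 - <<'E'
from h import *
import cv2
J=np.load("J.npy"); c=np.load("cw3.npy",allow_pickle=True).item(); w=("w",c)
a=cv2.imread("pics/w3.png"); cv2.imwrite("pics/c6.png",cv2.resize(a[0:80,200:360],None,fx=5,fy=5,interpolation=cv2.INTER_CUBIC))
print(wproj(c,P2(J,[(-60,-215,18),(55,-215,18),(20,-215,40),(32,-215,40)])).round(1).tolist())
print("hammer",inter(w,(275,320),26).round(0))
E
```

```text
[[220.9, 56.1], [341.8, 56.1], [307.5, 50.0], [321.0, 50.4]]
hammer [ 599. -389.   26.]
```

View pics/c6.png

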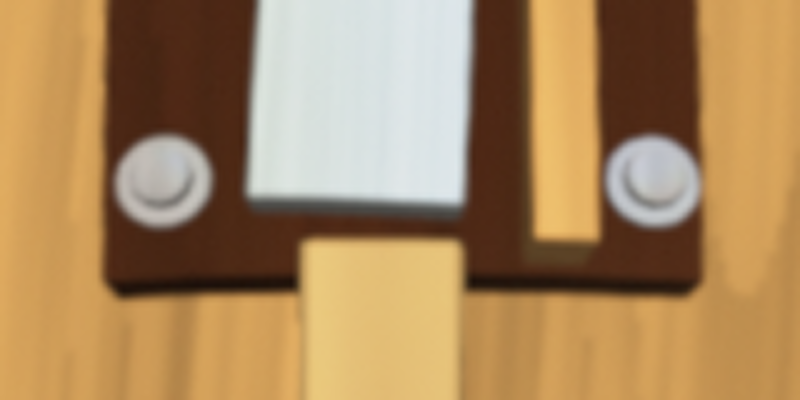

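```bash
python3 - <<'E'
from h import *
J=np.load("J.npy"); J[0]-=1; np.save("J.npy",J); c=np.load("cw3.npy",allow_pickle=True).item(); w=("w",c)
def tj(X): 
    d=X[:2]-J[:2]; c,s=np.cos(J[2]),np.sin(J[2]); return np.array([c*d[0]+s*d[1],-s*d[0]+c*d[1]]).round(1)
for p in [(249.3,39.6),(293.2,40.8)]: print(tj(inter(w,p,30)))
print("tip",tj(inter(w,(276.5,48),66+48)), tj(r.sense()["tool_pos"]))
yaw=np.degrees(J[2])+90
L=[(-5,-340,66),(-5,-316,66),(-5,-230,66),(0,-180,66),(-1,-150,66),(-1,-112,66)]
rel([(*jw(l)[:2],l[2],yaw) for l in L])
E
```

```text
[ -30.9 -202.7]
[   9.  -204.3]
tip [  -6.2 -230. ] [  -5.7 -342.4]
t 6.05 tcp [ 590.1 -238.3  159.1] [ 1.7996e+02 -1.4000e-01  9.4400e+01] F [-0.   0.7 -1.4] gap 15.8
[0.22 0.06 9.31] [ 0.04 -0.14 -0.16]
[2.62 0.05 9.31] [ 0.04 -0.14 -0.16]
[11.22  0.03  9.34] [ 0.04 -0.14 -0.16]
[16.22  0.52  9.35] [ 0.04 -0.14 -0.16]
[19.22  0.41  9.36] [ 0.04 -0.14 -0.16]
[23.02  0.4   9.37] [ 0.04 -0.14 -0.16]
```

```bash
python3 -m creep '0 -0.2 4 0 0 0 1;0 -0.2 7.5 0 0 0 1;0 -0.2 9 0 0 0 1;0.3 -0.2 9.4 0 0 0 1;1 -0.2 9.4 0 0 0 1;1.7 -0.2 9.4 0 0 0 1;2.3 -0.2 9.4 0 0 0 1;2.8 -0.2 9.4 0 0 0 1;3.3 -0.1 9.4 0 0 0 1;3.8 0 9.4 0 0 0 1;4.4 0 9.4 0 0 0 1;5 0.1 9.4 0 0 0 1;5.5 0.2 9.4 0 0 0 1;5.5 0.2 9.4 0 0 0 1'
python3 - <<'E'
from h import *
c=imaging.camera_info("wrist");im=imaging.snapshot("wrist"); cv2.imwrite("pics/w4.png",im[:,:,::-1]); np.save("cw4.npy",c,allow_pickle=True)
im=imaging.snapshot("side"); cv2.imwrite("pics/s4.png",cv2.resize(im[180:330,200:400],None,fx=4,fy=4,interpolation=cv2.INTER_CUBIC)[:,:,::-1])
rel([])
E
```

```text
time: 7.45
tool_pos: [587.9, -182.1, 65.0]
tcp_rot: [180.0, -0.2, 94.4]
ft_force: [-0.0, -0.4, -1.8]
finger_gap: 15.7
t 7.55 tcp [ 587.8 -182.6   64.9] [ 1.800e+02 -1.700e-01  9.442e+01] F [ 0.3  0.3 -1.7] gap 15.4
```

View pics/w4.png

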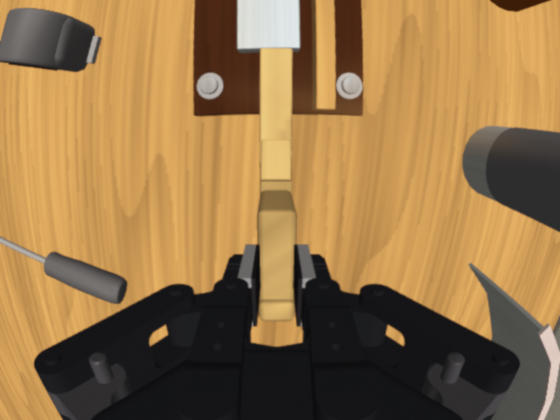

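View pics/s4.png

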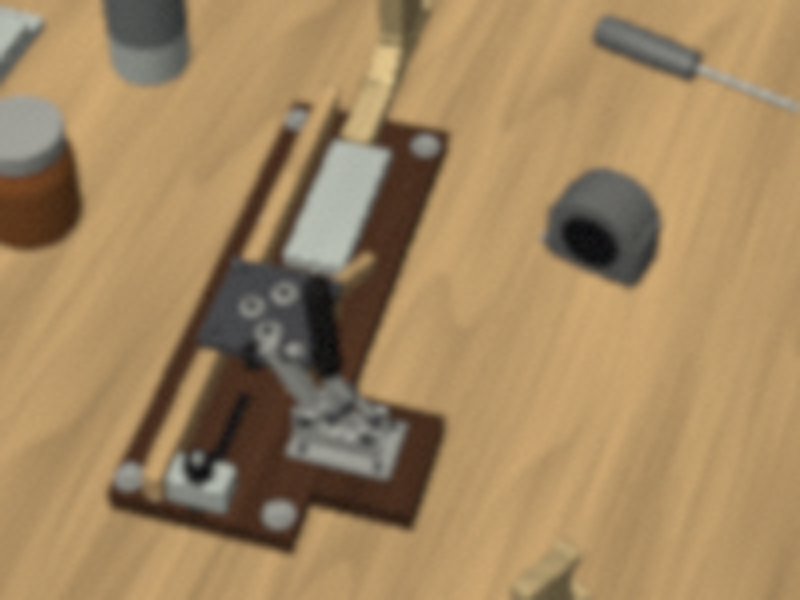

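```bash
python3 -m creep '0.5 -0.1 0 0 0 0 1;1 -0.1 0 0 0 0 1;1.5 -0.1 0 0 0 0 1;2 0 0 0 0 0 1;2.5 0 0 0 0 0 1;3 0.1 0 0 0 0 1;3.5 0.2 0 0 0 0 1;4 0.2 0 0 0 0 1;4 0.2 0 0 0 0 1'
python3 - <<'E'
from h import *
c=imaging.camera_info("wrist");im=imaging.snapshot("wrist"); cv2.imwrite("pics/w5.png",cv2.resize(im[0:250,140:440],None,fx=2.4,fy=2.4)[:,:,::-1]); np.save("cw4.npy",c,allow_pickle=True)
rel([])
E
```

```text
time: 8.45
tool_pos: [586.0, -141.0, 64.3]
tcp_rot: [-179.9, -0.3, 94.5]
ft_force: [0.1, 0.5, -0.6]
finger_gap: 16.0
t 8.5 tcp [ 585.9 -141.2   64.1] [-179.91   -0.26   94.48] F [-0.3  0.8 -0.5] gap 15.4
```

View pics/w5.png

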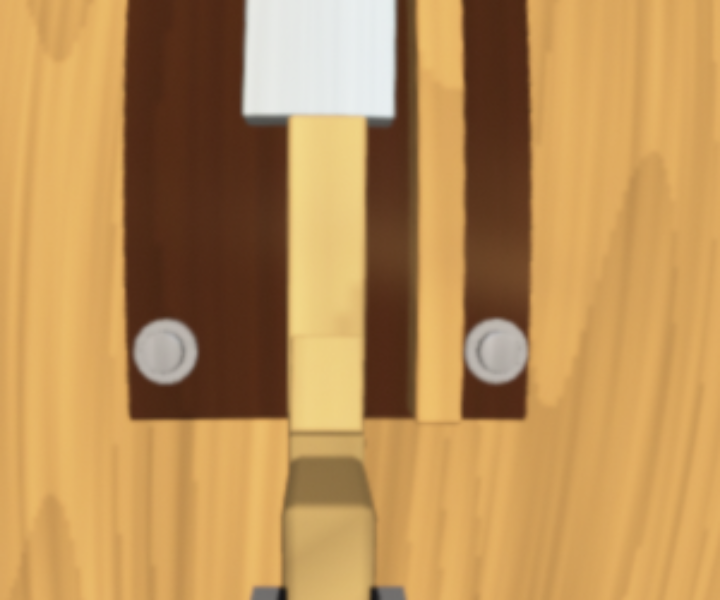

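```bash
python3 -m creep '0.6 0 -0.15 0 0 0 1;1.2 0 -0.15 0 0 0 1;1.9 0 -0.15 0 0 0 1;2.6 0 -0.15 0 0 0 1;3.3 0 -0.15 0 0 0 1;4 0 -0.15 0 0 0 1;4.7 0 -0.15 0 0 0 1;5.4 0 -0.15 0 0 0 1;6.1 0 -0.15 0 0 0 1;6.8 0 -0.15 0 0 0 1;7.5 0 -0.15 0 0 0 1;8.2 0 -0.15 0 0 0 1;8.8 0 -0.15 0 0 0 1;9.4 0 -0.15 0 0 0 1;9.9 0 -0.15 0 0 0 1;10 0 -0.15 0 0 0 1'
python3 - <<'E'
from h import *
c=imaging.camera_info("wrist");im=imaging.snapshot("wrist"); cv2.imwrite("pics/w6.png",im[:,:,::-1])
im=imaging.snapshot("side"); cv2.imwrite("pics/s6.png",cv2.resize(im[180:330,200:400],None,fx=4,fy=4,interpolation=cv2.INTER_CUBIC)[:,:,::-1])
rel([])
E
```

```text
time: 10.1
tool_pos: [578.0, -40.9, 66.0]
tcp_rot: [-179.9, -0.3, 94.5]
ft_force: [0.8, -1.9, -1.1]
finger_gap: 15.6
t 10.2 tcp [577.9 -41.3  66. ] [-179.89   -0.27   94.5 ] F [ 0.5 -0.7  0.1] gap 15.6
```

View pics/w6.png

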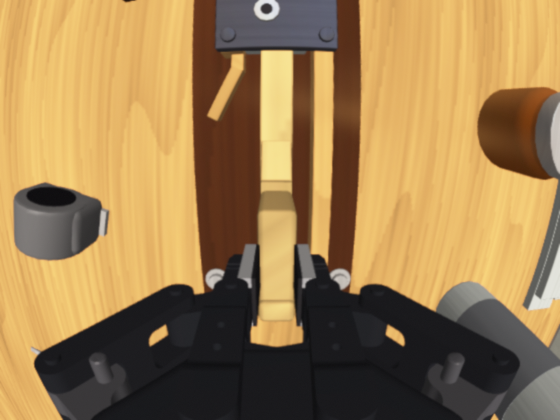

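View pics/s6.png

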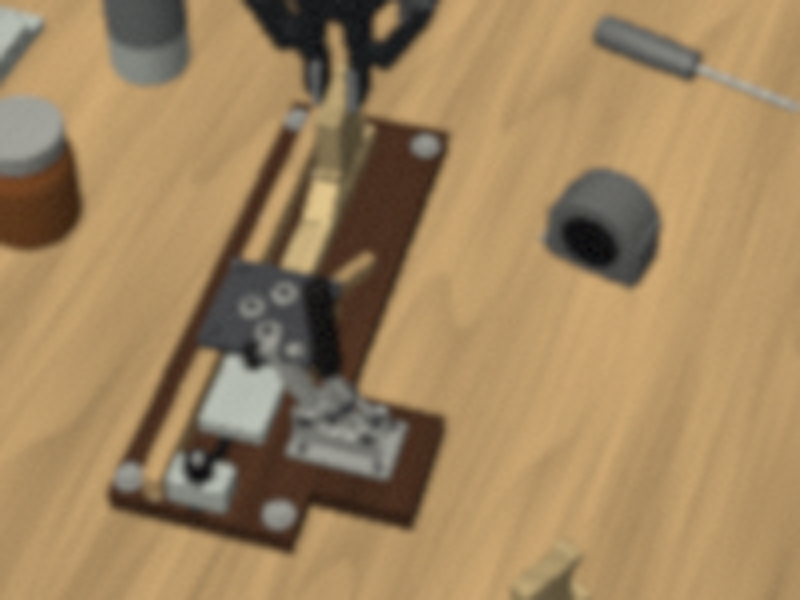

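```bash
python3 -m creep '0.5 0 0 0 0 0 1;1 0 0 0 0 0 1;1.5 0 0 0 0 0 1;2 0 0 0 0 0 1;2.4 0 0 0 0 0 1;2.4 0 0 0 0 0 1'; python3 -m creep '0.2 0 0 0 0 0 1;0.4 0 0 0 0 0 1;0.4 0 0 0 0 0 1'
python3 - <<'E'
from h import *
im=imaging.snapshot("side"); cv2.imwrite("pics/s7.png",cv2.resize(im[240:310,220:320],None,fx=7,fy=7,interpolation=cv2.INTER_CUBIC)[:,:,::-1])
rel([])
E
```

```text
time: 10.8
tool_pos: [575.8, -16.5, 66.0]
tcp_rot: [-179.9, -0.3, 94.5]
ft_force: [-0.2, -0.5, -1.7]
finger_gap: 15.5
time: 11.1
tool_pos: [575.5, -12.2, 66.0]
tcp_rot: [-179.9, -0.3, 94.5]
ft_force: [0.5, 0.1, -1.8]
finger_gap: 15.5
t 11.15 tcp [575.4 -12.3  65.9] [-179.87   -0.31   94.54] F [ 0.2  0.3 -1.7] gap 15.9
```

View pics/s7.png

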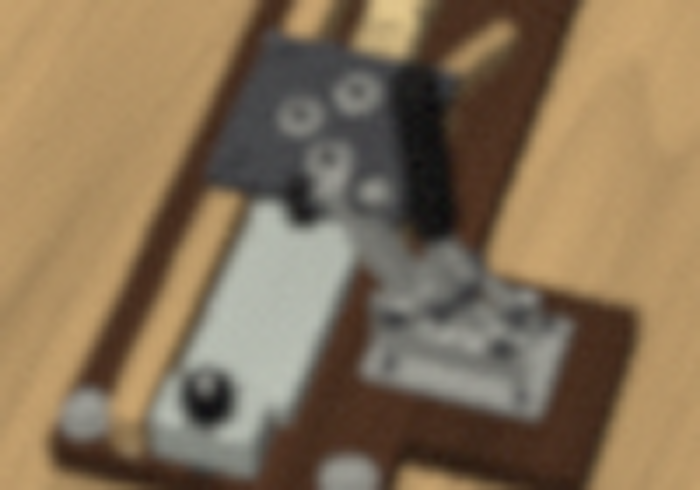

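```bash
python3 -m creep '0.1 0 0 0 0 0 1;0.2 0 0 0 0 0 1;0.3 0 0 0 0 0 1;0.3 0 0 0 0 0 1';  python3 -m creep '0.1 0 0 0 0 0 1;0.2 0 0 0 0 0 1;0.2 0 0 0 0 0 1'
```

```text
time: 11.55
tool_pos: [575.3, -9.2, 66.0]
tcp_rot: [-179.9, -0.3, 94.5]
ft_force: [0.1, -0.4, -1.5]
finger_gap: 15.5
time: 11.85
tool_pos: [575.7, -8.5, 66.8]
tcp_rot: [-179.9, -0.2, 94.5]
ft_force: [0.1, -7.0, 2.4]
finger_gap: 15.7
```

```bash
python3 -m creep '0.1 0 0 0 0 0 1;0.15 0 0 0 0 0 1;0.15 0 0 0 0 0 1'
python3 - <<'E'
from h import *
im=imaging.snapshot("side"); cv2.imwrite("pics/s8.png",cv2.resize(im[240:310,220:320],None,fx=7,fy=7,interpolation=cv2.INTER_CUBIC)[:,:,::-1])
im=imaging.snapshot("wrist"); cv2.imwrite("pics/w8.png",im[:,:,::-1])
E
```

```text
time: 12.15
tool_pos: [576.0, -8.1, 67.4]
tcp_rot: [-180.0, -0.1, 94.5]
ft_force: [-1.0, -7.4, 1.8]
finger_gap: 15.5
```

View pics/s8.png

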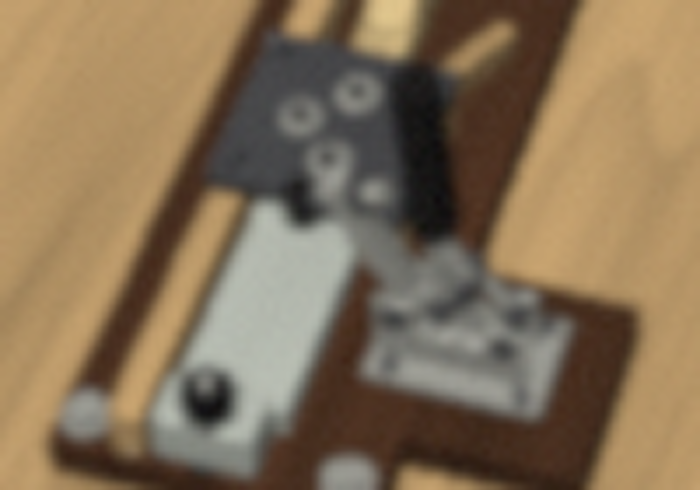

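View pics/w8.png

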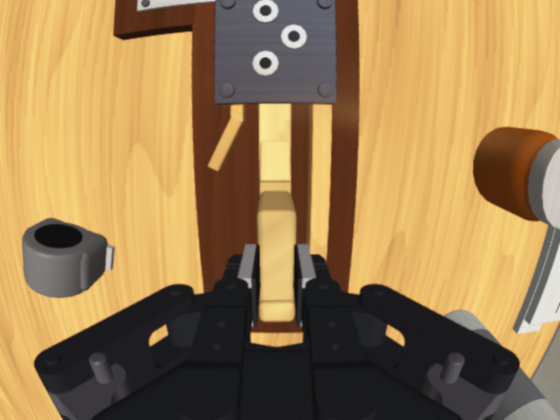

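```bash
python3 -m creep '-0.5 0 0.1 0 0 0 1;-2 0 0.1 0 0 0 1;-4 0 0.1 0 0 0 1;-7 0 0 0 0 0 1;-10 0 0 0 0 0 1;-13 0 0 0 0 0 1;-16 0 0 0 0 0 1;-19 0 0 0 0 0 1;-22 -0.5 0 0 0 0 1;-24 -1 0 0 0 0 1;-24.5 -1 0 0 0 0 1;-24.5 -1 0 0 0 0 1;-24.5 -1 1 0 0 0 1;-24.5 -1 1.6 0 0 0 1;-24.5 -1 1.9 0 0 0 1;-24.5 -1 1.9 0 0 0 1'
python3 - <<'E'
from h import *
im=imaging.snapshot("wrist"); cv2.imwrite("pics/w9.png",im[:,:,::-1])
im=imaging.snapshot("side"); cv2.imwrite("pics/s9.png",cv2.resize(im[120:310,200:420],None,fx=3.1,fy=3.1,interpolation=cv2.INTER_CUBIC)[:,:,::-1])
rel([])
E
```

```text
time: 13.85
tool_pos: [584.8, -252.0, 46.8]
tcp_rot: [-179.9, -0.2, 94.6]
ft_force: [0.5, 0.0, -1.3]
finger_gap: 15.2
t 13.95 tcp [ 585.4 -252.6   47.9] [-1.7997e+02 -9.0000e-02  9.4560e+01] F [-0.2 -0.4 -1.9] gap 15.5
```

View pics/w9.png

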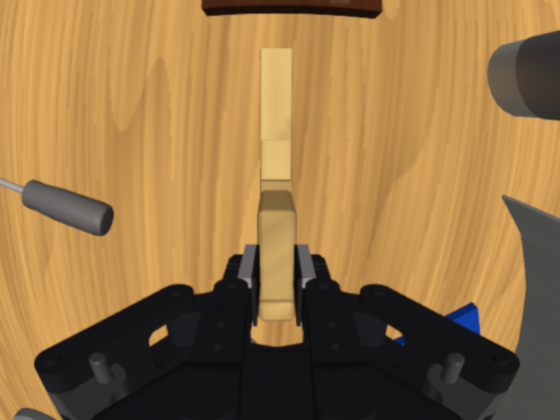

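View pics/s9.png

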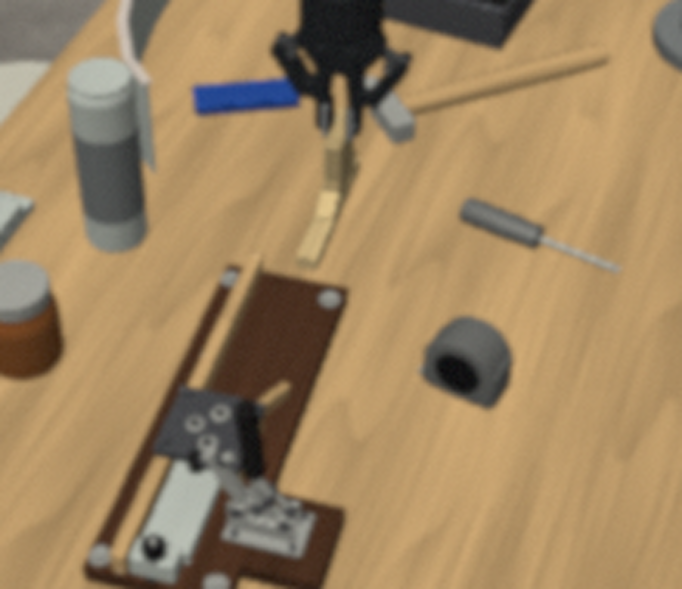

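```bash
python3 -m creep '0 0 0.1 0 0 0 1;0 0 0.2 0 0 0 1;0 0 0.25 0 0 0 1;0 0 0.25 0 0 0 1'; python3 -m creep '0 0 0.05 0 0 0 1;0 0 0.1 0 0 0 1;0 0 0.1 0 0 0 1'
```

```text
time: 14.35
tool_pos: [585.4, -252.6, 45.4]
tcp_rot: [-180.0, -0.1, 94.6]
ft_force: [0.5, -0.0, -1.4]
finger_gap: 16.0
time: 14.65
tool_pos: [585.7, -252.7, 45.0]
tcp_rot: [-180.0, -0.1, 94.6]
ft_force: [-0.9, 1.3, 2.9]
finger_gap: 15.7
```

```bash
python3 -m creep '0 0 0 0 0 0 2;0 0 0 0 0 0 2.6;0 0 0 0 0 0 4;0 0 0 0 0 0 5;0 0 0 0 0 0 5;0 0 -1 0 0 0 5;0 0 -3 0 0 0 5;0 0 -7 0 0 0 5;0 0 -11 0 0 0 5;0 0 -14 0 0 0 5;0 0 -14 0 0 0 5'
python3 - <<'E'
from h import *
im=imaging.snapshot("wrist"); cv2.imwrite("pics/w10.png",im[:,:,::-1])
im=imaging.snapshot("side"); cv2.imwrite("pics/s10.png",cv2.resize(im[120:310,200:420],None,fx=3.1,fy=3.1,interpolation=cv2.INTER_CUBIC)[:,:,::-1])
# clamp base check
J=np.load("J.npy"); 
rel([])
E
```

```text
time: 15.75
tool_pos: [588.9, -254.5, 192.9]
tcp_rot: [179.5, 0.3, 94.6]
ft_force: [0.4, -1.3, 0.8]
finger_gap: 49.9
t 15.85 tcp [ 586.4 -253.3  186.8] [1.7986e+02 1.0000e-02 9.4560e+01] F [-1.5  0.7  0. ] gap 49.8
```

View pics/w10.png

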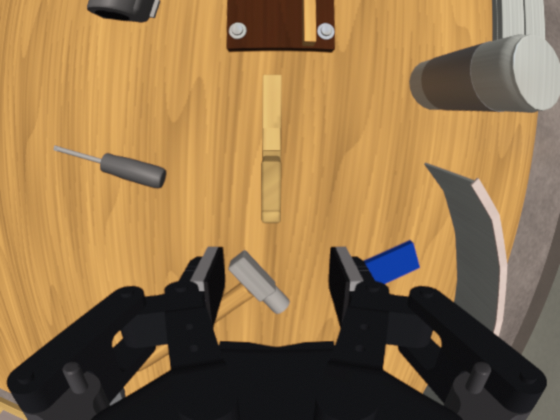

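View pics/s10.png

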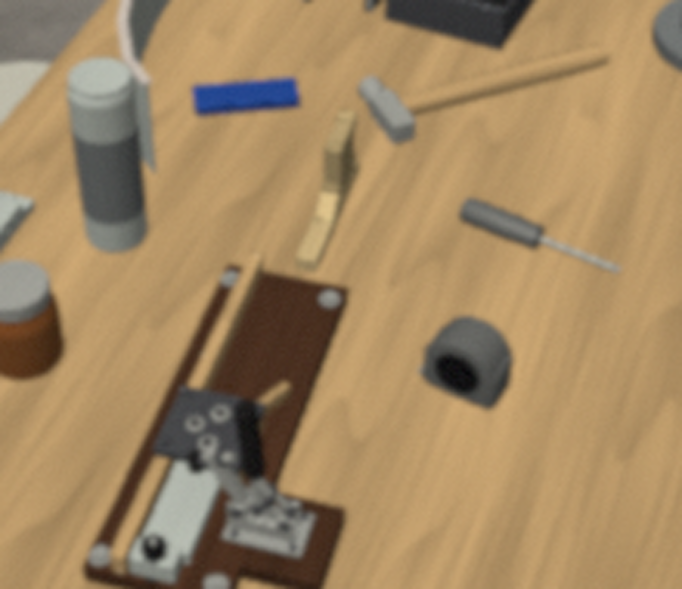

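```bash
python3 - <<'E'
from h import *
J=np.load("J.npy"); yaw=np.degrees(J[2])+90
rel([(*jw((-60,-20))[:2],235,yaw)])
E
```

```text
t 15.85 tcp [ 586.4 -253.3  186.8] [1.7986e+02 1.0000e-02 9.4560e+01] F [-1.5  0.7  0. ] gap 49.8
[33.7  -4.93 -4.84] [0.14 0.01 0.01]
```

```bash
python3 -m creep '2 0 -4.8 0 0 0 0;7 -1 -4.8 0 0 0 0;12 -2 -4.8 0 0 0 0;17 -3 -4.8 0 0 0 0;22 -4 -4.8 0 0 0 0;27 -4.9 -4.8 0 0 0 0;31 -4.9 -4.8 0 0 0 0;33.7 -4.9 -4.8 0 0 0 0;33.7 -4.9 -4.8 0 0 0 0;33.7 -4.9 -4.8 0 0 0 0'
python3 - <<'E'
from h import *
c=imaging.camera_info("wrist");im=imaging.snapshot("wrist"); cv2.imwrite("pics/w11.png",im[:,:,::-1]); np.save("cw11.npy",c,allow_pickle=True)
im=imaging.snapshot("side"); cv2.imwrite("pics/s11.png",cv2.resize(im[200:330,220:360],None,fx=4.5,fy=4.5,interpolation=cv2.INTER_CUBIC)[:,:,::-1])
im=imaging.snapshot("scene"); cv2.imwrite("pics/a11.png",cv2.resize(im[130:245,240:400],None,fx=5,fy=5,interpolation=cv2.INTER_CUBIC)[:,:,::-1])
rel([])
E
```

```text
time: 16.85
tool_pos: [509.9, 79.0, 233.2]
tcp_rot: [180.0, 0.0, 94.7]
ft_force: [-0.0, -0.7, -0.6]
finger_gap: -0.4
t 17.0 tcp [510.5  77.6 233.9] [1.7993e+02 3.0000e-02 9.4490e+01] F [ 0.4 -0.1  0. ] gap -0.0
```

View pics/w11.png

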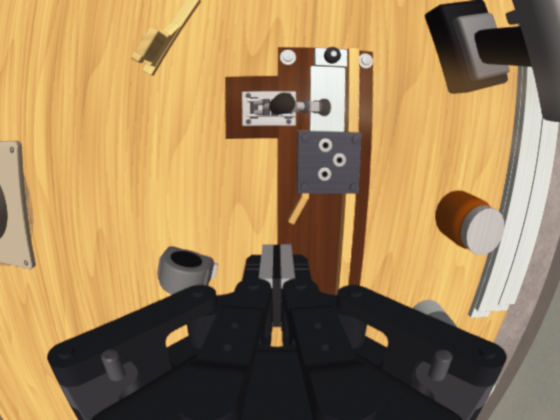

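View pics/s11.png

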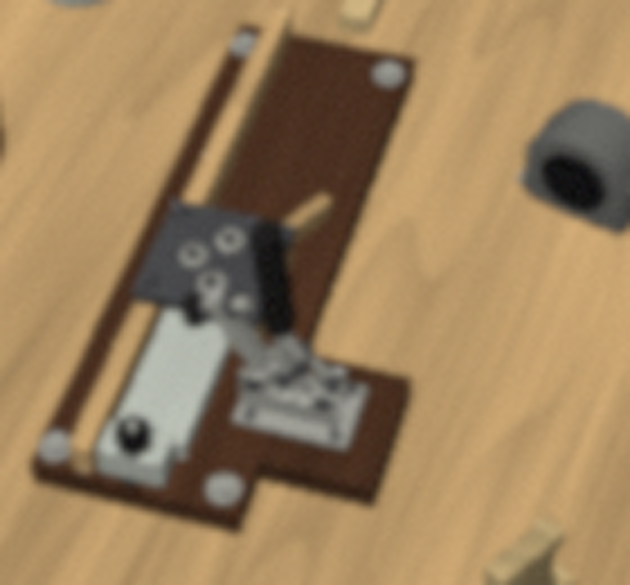

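View pics/a11.png

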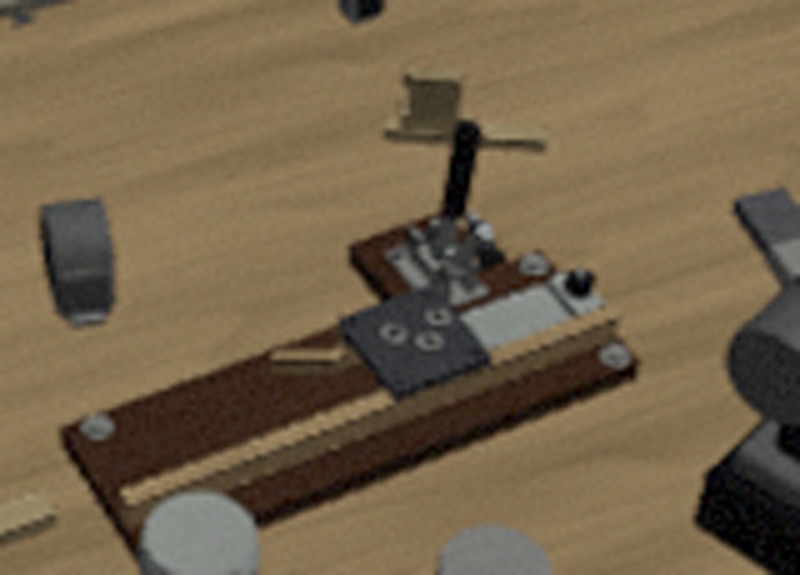

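```bash
python3 - <<'E'
from h import *
J=np.load("J.npy"); c=np.load("cw11.npy",allow_pickle=True).item()
a=cv2.imread("pics/w11.png"); cv2.imwrite("pics/c12.png",cv2.resize(a[60:150,215:375],None,fx=5,fy=5,interpolation=cv2.INTER_CUBIC))
obs=[("side",(220+267/4.5-.4,200+232/4.5-.4)),("scene",(240+467/5-.4,130+128/5-.4)),(("w",c),(283,104))]
f=lambda X:np.concatenate([pr(k,X)[0]-p for k,p in obs])
s=least_squares(f,[500,160,140]); X=s.x
d=X[:2]-J[:2]; cc,ss=np.cos(J[2]),np.sin(J[2]); print(X.round(1),"jig",(cc*d[0]+ss*d[1]).round(1),(-ss*d[0]+cc*d[1]).round(1),s.fun.round(1))
E
```

```text
[508.2 157.5 153.7] jig -55.9 58.8 [ 1.1 -0.5 -0.3  0.6  0.3 -0.3]
```

View pics/c12.png

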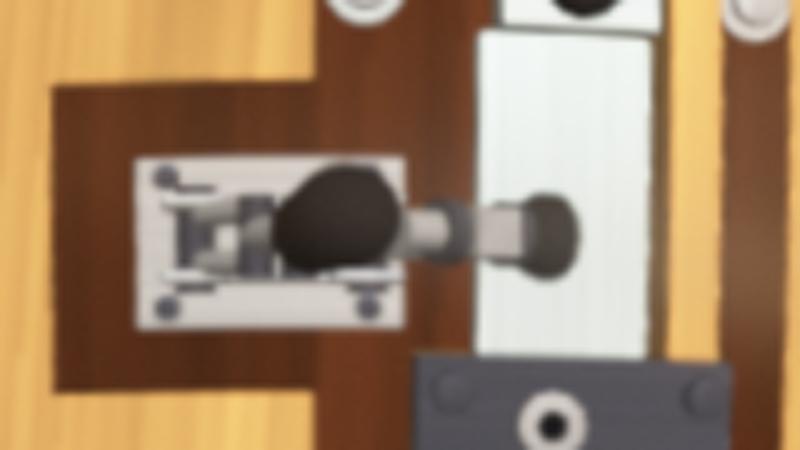

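```bash
python3 - <<'E'
from h import *
J=np.load("J.npy"); yaw=np.degrees(J[2])+90
rel([(*jw(l)[:2],l[2],yaw) for l in [(-25,59.5,220),(-25,59.5,128),(-69.5,59.5,131)]])
E
```

```text
t 17.0 tcp [510.5  77.6 233.9] [1.7993e+02 3.0000e-02 9.4490e+01] F [ 0.4 -0.1  0. ] gap -0.0
[8.06 3.48 1.39] [ 0.07  0.03 -0.06]
[ 8.07  3.47 10.59] [ 0.07  0.03 -0.06]
[ 8.06 -0.98 10.28] [ 0.07  0.03 -0.06]
```

```bash
python3 -m creep '3 3.5 1 0 0 0 0;7 3.5 1.4 0 0 0 0;8.1 3.5 1.4 0 0 0 0;8.1 3.5 1.4 0 0 0 0;8.1 3.5 4 0 0 0 0;8.1 3.5 7 0 0 0 0;8.1 3.5 9.5 0 0 0 0;8.1 3.5 10.5 0 0 0 0;8.1 3.5 10.5 0 0 0 0;8.1 3.5 10.5 0 0 0 0'
python3 - <<'E'
from h import *
c=imaging.camera_info("wrist");im=imaging.snapshot("wrist"); cv2.imwrite("pics/w13.png",im[:,:,::-1])
im=imaging.snapshot("scene"); cv2.imwrite("pics/a13.png",cv2.resize(im[80:235,240:400],None,fx=4,fy=4,interpolation=cv2.INTER_CUBIC)[:,:,::-1])
rel([])
E
```

```text
time: 18.0
tool_pos: [540.1, 160.4, 130.4]
tcp_rot: [179.8, 0.0, 94.4]
ft_force: [-0.7, 0.1, 0.2]
finger_gap: 0.1
t 18.1 tcp [540.6 160.9 131. ] [1.7975e+02 2.0000e-02 9.4460e+01] F [-0.9  0.3 -0.8] gap -0.0
```

View pics/w13.png

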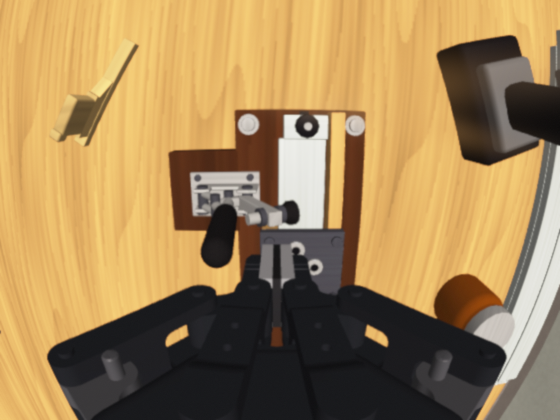

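View pics/a13.png

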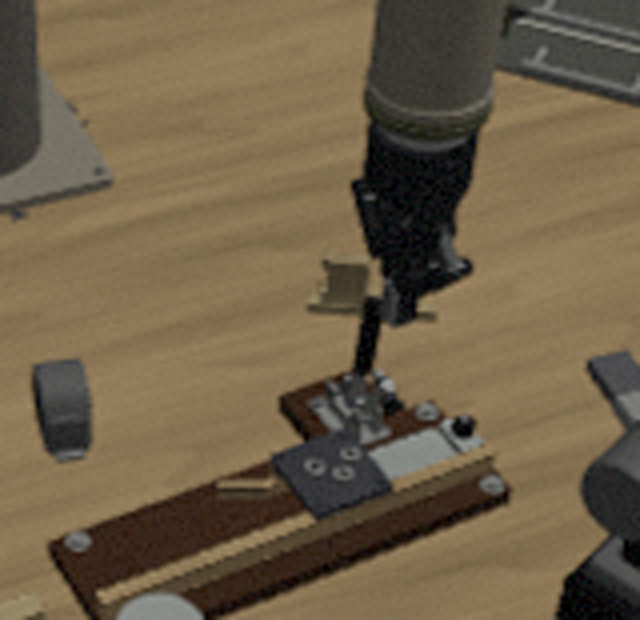

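```bash
python3 -m creep '0 -0.8 0 0 0 0 0;0 -1.5 0 0 0 0 0;0 -2.2 0 0 0 0 0;0 -3 0 0 0 0 0;0 -3.8 0 0 0 0 0;0 -4.7 0 0 0 0 0;0 -5.4 0.2 0 0 0 0;0 -6.1 0.4 0 0 0 0;0 -6.8 0.7 0 0 0 0;0 -7.5 1.2 0 0 0 0;0 -7.5 1.2 0 0 0 0'
python3 - <<'E'
from h import *
c=imaging.camera_info("wrist");im=imaging.snapshot("wrist"); cv2.imwrite("pics/w14.png",im[:,:,::-1])
im=imaging.snapshot("scene"); cv2.imwrite("pics/a14.png",cv2.resize(im[80:235,240:400],None,fx=4,fy=4,interpolation=cv2.INTER_CUBIC)[:,:,::-1])
rel([])
E
```

```text
time: 19.2
tool_pos: [464.4, 154.9, 117.5]
tcp_rot: [179.9, 0.0, 94.5]
ft_force: [-0.5, 0.7, -0.9]
finger_gap: 0.1
t 19.3 tcp [465.7 155.  118.5] [1.7976e+02 2.0000e-02 9.4460e+01] F [ 0.7 -0.3 -0.3] gap -0.1
```

View pics/w14.png

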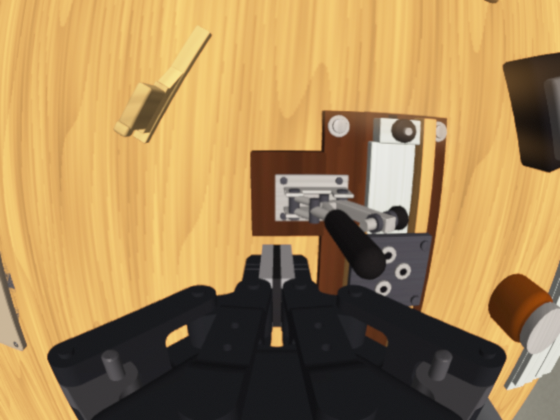

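View pics/a14.png

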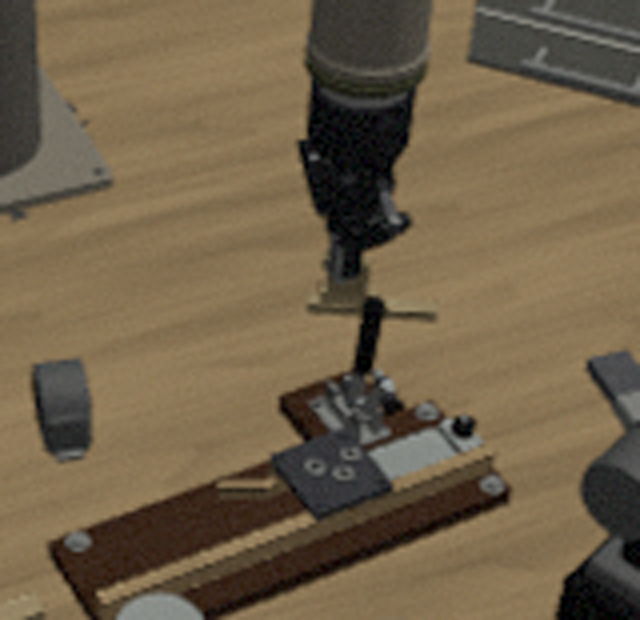

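```bash
python3 - <<'E'
from h import *
J=np.load("J.npy"); c=np.load("cw11.npy",allow_pickle=True).item(); c2=imaging.camera_info("wrist")
a=cv2.imread("pics/w14.png"); cv2.imwrite("pics/c14.png",cv2.resize(a[160:320,230:430],None,fx=4,fy=4,interpolation=cv2.INTER_CUBIC))
cc,ss=np.cos(J[2]),np.sin(J[2])
def tj(X): d=X[:2]-J[:2]; return np.r_[cc*d[0]+ss*d[1],-ss*d[0]+cc*d[1],X[2]].round(1)
O={"side":("side",(220+267/4.5-.4,200+232/4.5-.4)),"scene":("scene",(240+467/5-.4,130+128/5-.4)),"w11":(("w",c),(283,104)),"w14":(("w",c2),(369,262))}
for ks in [("side","scene"),("w11","w14"),("side","w14"),("scene","w14"),("side","scene","w11","w14")]:
    f=lambda X:np.concatenate([pr(O[k][0],X)[0]-O[k][1] for k in ks])
    s=least_squares(f,[500,160,140]); print(ks,s.x.round(1),tj(s.x),s.fun.round(1))
print("tcp",tj(r.sense()["tool_pos"]), "tip px", wproj(c2,r.sense()["tool_pos"]))
E
```

```text
('side', 'scene') [509.1 159.8 154.8] [-54.8  60.9 154.8] [ 0.4 -0.2  0.5  0.3]
('w11', 'w14') [509.4 158.4 149.7] [-54.6  59.5 149.7] [ 1.9 -1.  -1.2  0.6]
('side', 'w14') [508.1 161.1 155. ] [-55.7  62.3 155. ] [0.5 0.3 0.1 0. ]
('scene', 'w14') [508.3 160.7 154.2] [-55.5  61.9 154.2] [ 0.6  0.2 -0.1  0.1]
('side', 'scene', 'w11', 'w14') [509.1 158.7 151. ] [-54.9  59.9 151. ] [ 0.6  0.6  0.1  1.3  1.6 -1.6 -1.   1. ]
tcp [-98.5  59.6 118.5] tip px [[277.25606125 240.15165718]]
```

View pics/c14.png

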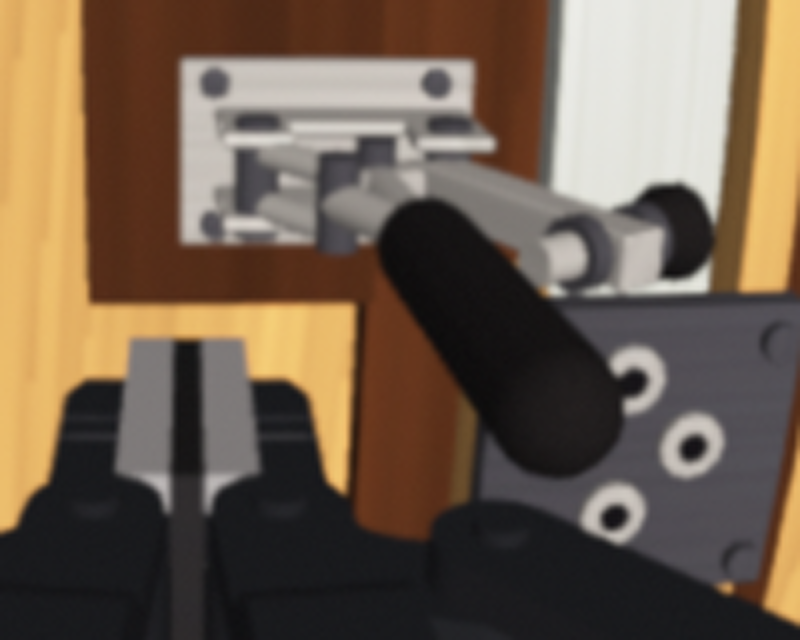

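```bash
python3 - <<'E'
from h import *
im=imaging.snapshot("side"); cv2.imwrite("pics/s15.png",cv2.resize(im[150:330,200:400],None,fx=3.3,fy=3.3,interpolation=cv2.INTER_CUBIC)[:,:,::-1])
im=imaging.snapshot("scene"); cv2.imwrite("pics/a15.png",cv2.resize(im[130:200,300:360],None,fx=8,fy=8,interpolation=cv2.INTER_CUBIC)[:,:,::-1])
rel([])
E
```

```text
t 19.4 tcp [466.2 155.1 118.9] [1.7972e+02 1.0000e-02 9.4460e+01] F [-0.1 -0.9 -0.4] gap 0.2
```

View pics/s15.png

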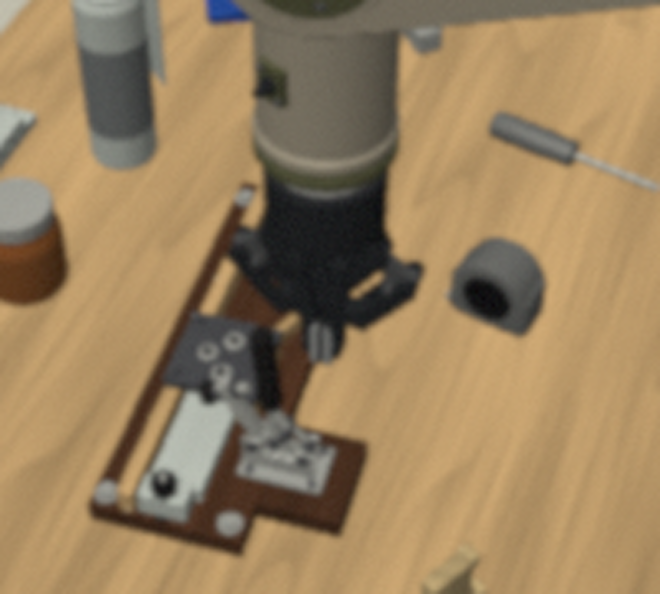

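View pics/a15.png

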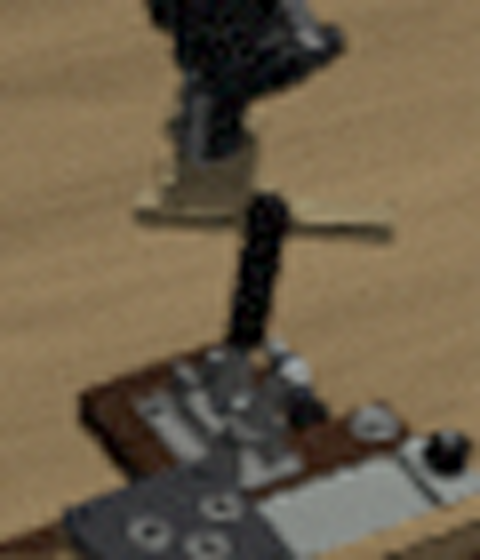

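```bash
python3 - <<'E'
from h import *
X=r.sense()["tool_pos"]; print(X,proj(C["side"],X),proj(C["scene"],X))
obs=[("side",(297.3,257)),("scene",(326.3,150))]
f=lambda X:np.concatenate([pr(k,X)[0]-p for k,p in obs])
print(least_squares(f,[466,155,118]).x)
E
```

```text
[466.2118884  155.09695776 118.88839159] [[298.25758557 265.34001987]] [[324.697929   156.41472795]]
[468.55350085 155.94302679 146.87301934]
```

```bash
python3 - <<'E'
from h import *
print("start scene",proj(C["scene"],[221.2,-557.2,202]), proj(C["scene"],[221.2,-557.2,230]))
p=proj(C["side"],[431.7,378.3,44.9])[0]; print("s2 crop",(p-[160,270])*4)
p=proj(C["side"],[585.4,-252.6,47.9])[0]; print("s9 crop",(p-[200,120])*3.1)
p=proj(C["scene"],[540.6,160.9,131])[0]; print("a13 crop",(p-[240,80])*4)
p=proj(C["scene"],[540.6,160.9,159])[0]; print("a13 crop z159",(p-[240,80])*4)
s=r.sense(); print(s["joint_pos"].round(2))
E
```

```text
start scene [[ 69.91945575 143.52680579]] [[ 66.72327261 135.80419477]]
s2 crop [459.73717064 416.2032509 ]
s9 crop [339.31916977 156.41704304]
a13 crop [391.53511804 350.80241959]
a13 crop z159 [395.48507969 322.56510746]
[ 1.2460e+01 -6.6300e+00  1.0832e+02 -5.0000e-02  7.8040e+01  8.0100e+00]
```

```bash
python3 - <<'E'
from h import *
J=np.load("J.npy"); c2=imaging.camera_info("wrist")
pts=[((-60,135,18),(322,111)),((55,135,18),(447,118)),((-122,99,18),(251,151)),((-122,25,18),(251,236)),((-60,25,18),(320,236))]
L=P2(J,[p[0] for p in pts]); px=np.array([p[1] for p in pts])
print(wproj(c2,L).round(1).tolist())
def f(d): return (wproj(c2,L-d)-px).ravel()
s=least_squares(f,[0,0,0]); print("camera really at +",s.x.round(1),s.fun.round(1))
E
```

```text
[[322.0, 109.1], [445.0, 116.9], [247.6, 151.7], [249.6, 235.0], [318.9, 234.7]]
camera really at + [-1.5  0.7  0.2] [ 1.7 -0.9 -0.8 -0.  -1.6  1.7  0.2 -0.2  0.4 -0.6]
```

```bash
python3 -c "
from bench import r; print(r.grip_depth)"; python3 -m creep '0 0 -3.5 0 0 0 0;0 0 -4.5 0 0 0 0;0 1 -4.5 0 0 0 0;0 5 -4.5 0 0 0 0;0 7.4 -4.5 0 0 0 0;0 7.4 -4.5 0 0 0 0;0 7.4 -1.5 0 0 0 0;0 7.4 1 0 0 0 0;0 7.4 1.8 0 0 0 0;0 7.4 1.8 0 0 0 0;0 7.4 1.8 0 0 0 0'
python3 - <<'E'
from h import *
J=np.load("J.npy")
im=imaging.snapshot("scene"); cv2.imwrite("pics/a16.png",cv2.resize(im[80:235,240:400],None,fx=4,fy=4,interpolation=cv2.INTER_CUBIC)[:,:,::-1])
rel([]); cc,ss=np.cos(J[2]),np.sin(J[2]); d=r.sense()["tool_pos"][:2]-J[:2]; print(cc*d[0]+ss*d[1],-ss*d[0]+cc*d[1])
E
```

```text
18.700000000000003
time: 20.5
tool_pos: [540.5, 161.0, 102.0]
tcp_rot: [179.7, 0.0, 94.5]
ft_force: [0.9, 0.0, 0.3]
finger_gap: 0.1
t 20.55 tcp [541.  161.1 102.7] [ 1.796e+02 -1.000e-02  9.446e+01] F [-0.7  0.5  0.2] gap 0.1
-22.928627456069066 59.66023625568059
```

View pics/a16.png

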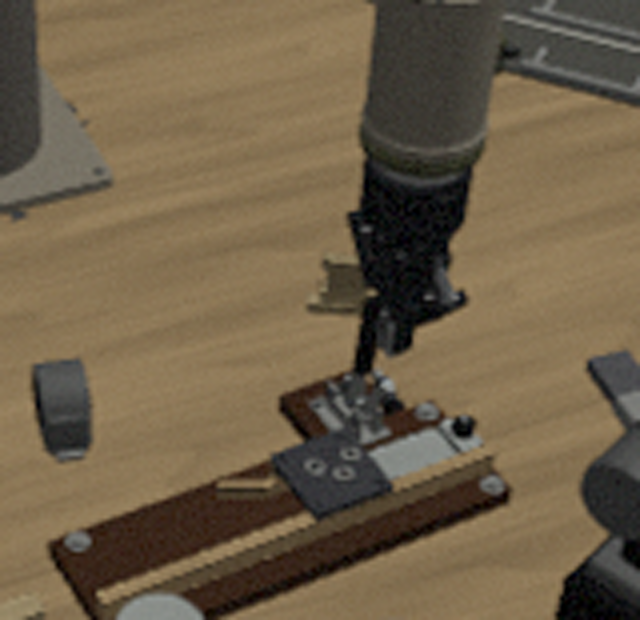

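```bash
python3 -m creep '0 -0.8 0.2 0 0 0 0;0 -1.5 0.3 0 0 0 0;0 -2.2 0.3 0 0 0 0;0 -3 0.2 0 0 0 0;0 -3.8 0.1 0 0 0 0;0 -4.7 0.1 0 0 0 0;0 -5.4 0.2 0 0 0 0;0 -6.1 0.4 0 0 0 0;0 -6.1 0.4 0 0 0 0'
python3 - <<'E'
from h import *
im=imaging.snapshot("scene"); cv2.imwrite("pics/a17.png",cv2.resize(im[80:235,240:400],None,fx=4,fy=4,interpolation=cv2.INTER_CUBIC)[:,:,::-1])
im=imaging.snapshot("wrist"); cv2.imwrite("pics/w17.png",im[:,:,::-1])
rel([])
E
```

```text
time: 21.45
tool_pos: [478.8, 156.2, 97.6]
tcp_rot: [179.7, 0.0, 94.5]
ft_force: [-0.8, -0.2, -0.9]
finger_gap: 0.2
t 21.55 tcp [479.7 156.3  98. ] [179.65   0.    94.46] F [-0.5  0.1 -0.2] gap -0.2
```

View pics/a17.png

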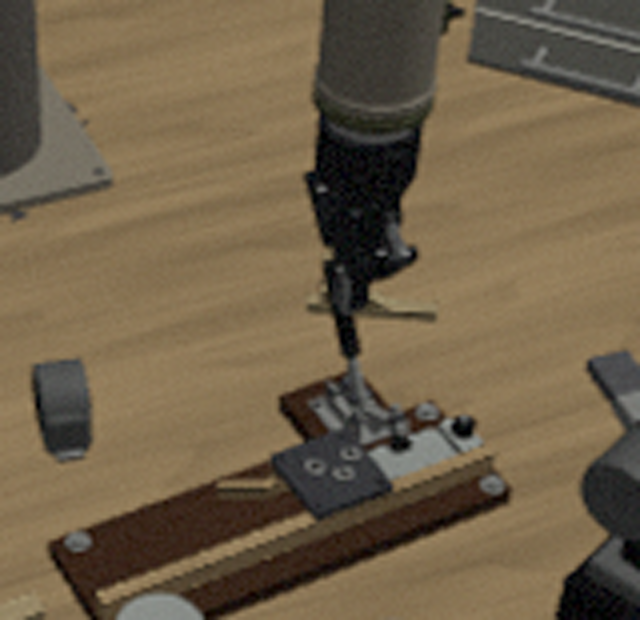

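View pics/w17.png

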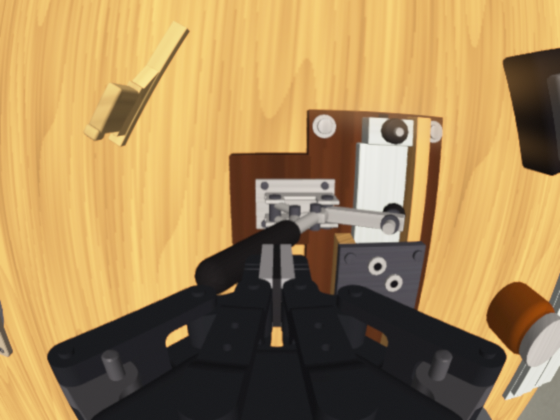

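```bash
python3 -m creep '0 -0.6 0.3 0 0 0 0;0 -1.2 0.7 0 0 0 0;0 -1.8 1.2 0 0 0 0;0 -2.3 1.6 0 0 0 0;0 -2.8 2.2 0 0 0 0;0 -3.2 2.8 0 0 0 0;0 -3.5 3.4 0 0 0 0;0 -3.5 3.4 0 0 0 0'
python3 - <<'E'
from h import *
im=imaging.snapshot("scene"); cv2.imwrite("pics/a18.png",cv2.resize(im[80:235,240:400],None,fx=4,fy=4,interpolation=cv2.INTER_CUBIC)[:,:,::-1])
im=imaging.snapshot("wrist"); cv2.imwrite("pics/w18.png",im[:,:,::-1])
rel([])
E
```

```text
time: 22.35
tool_pos: [443.8, 153.4, 62.6]
tcp_rot: [179.8, 0.0, 94.5]
ft_force: [0.6, -0.7, -0.4]
finger_gap: -0.1
t 22.45 tcp [444.6 153.5  63.5] [1.7971e+02 1.0000e-02 9.4470e+01] F [-1.  -0.8  0.4] gap -0.2
```

View pics/a18.png

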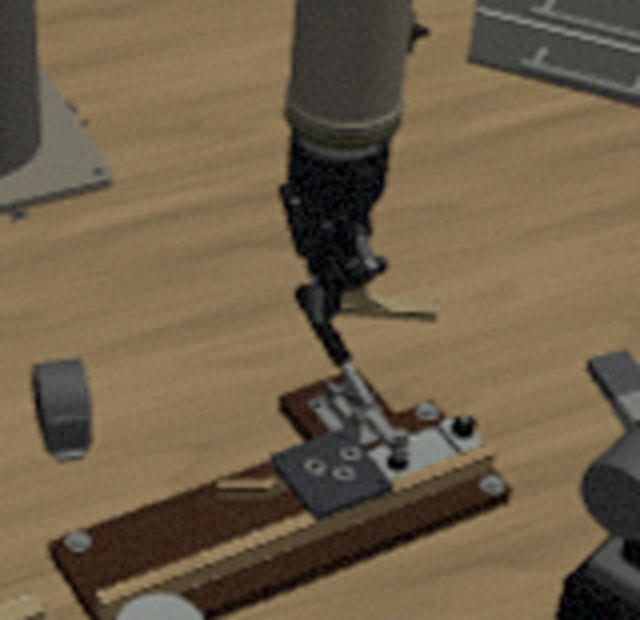

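View pics/w18.png

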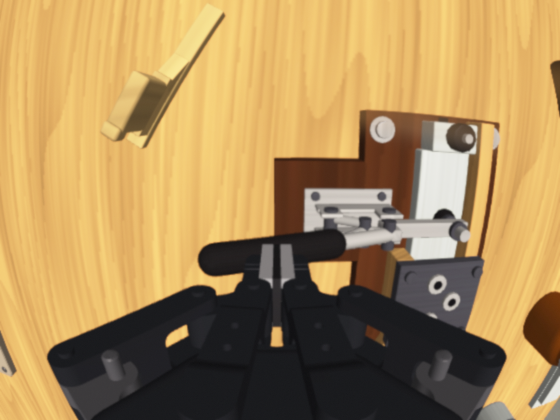

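```bash
python3 -m creep '0 -0.2 0.5 0 0 0 0;0 -0.4 1 0 0 0 0;0 -0.5 1.4 0 0 0 0;0 -0.6 1.7 0 0 0 0;0 -0.6 1.7 0 0 0 0'; python3 -m creep '0 0 0.2 0 0 0 0;0 0 0.4 0 0 0 0;0 0 0.4 0 0 0 0'
python3 - <<'E'
from h import *
im=imaging.snapshot("wrist"); cv2.imwrite("pics/w19.png",im[:,:,::-1])
E
```

```text
time: 22.95
tool_pos: [438.0, 152.9, 45.6]
tcp_rot: [179.8, 0.0, 94.5]
ft_force: [0.5, 0.2, 0.3]
finger_gap: 0.2
time: 23.25
tool_pos: [437.9, 152.8, 41.4]
tcp_rot: [179.8, 0.0, 94.5]
ft_force: [0.0, 0.0, -0.1]
finger_gap: 0.2
```

View pics/w19.png

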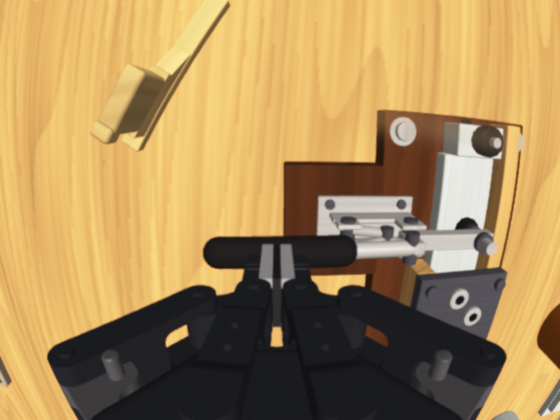

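```bash
python3 -m creep '0 0 0.15 0 0 0 0;0 0 0.3 0 0 0 0;0 0 0.3 0 0 0 0'
python3 -m creep '0 0 0.15 0 0 0 0;0 0 0.3 0 0 0 0;0 0 0.3 0 0 0 0'
python3 - <<'E'
from h import *
im=imaging.snapshot("scene"); cv2.imwrite("pics/a20.png",cv2.resize(im[110:235,260:400],None,fx=4.8,fy=4.8,interpolation=cv2.INTER_CUBIC)[:,:,::-1])
im=imaging.snapshot("side"); cv2.imwrite("pics/s20.png",cv2.resize(im[200:330,220:360],None,fx=4.5,fy=4.5,interpolation=cv2.INTER_CUBIC)[:,:,::-1])
E
```

```text
time: 23.6
tool_pos: [438.1, 152.9, 38.6]
tcp_rot: [179.8, 0.0, 94.5]
ft_force: [0.6, -0.5, 1.5]
finger_gap: -0.5
time: 23.9
tool_pos: [437.7, 152.9, 35.7]
tcp_rot: [179.8, 0.0, 94.5]
ft_force: [-4.7, -1.1, 6.5]
finger_gap: -0.1
```

View pics/a20.png

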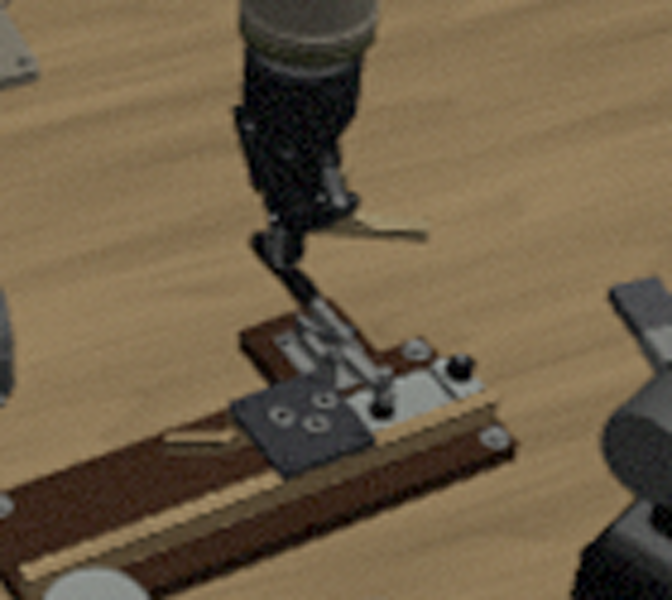

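View pics/s20.png

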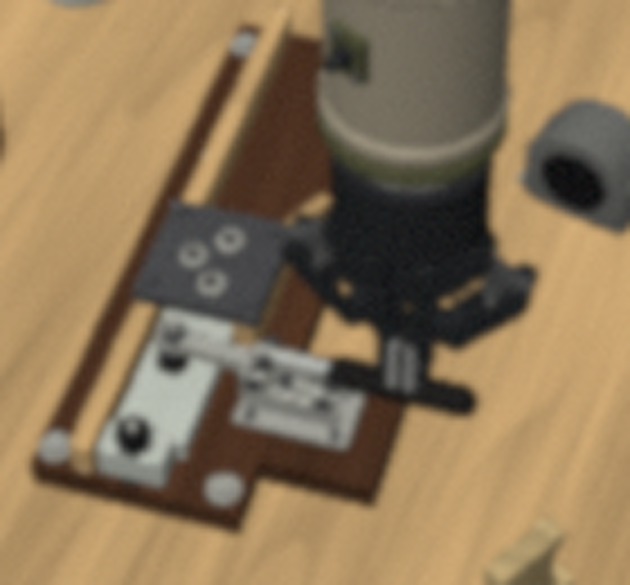

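```bash
python3 -m creep '0 0 0.1 0 0 0 0;0 0 0.2 0 0 0 0;0 0 0.2 0 0 0 0'
python3 -m creep '0 0 0.1 0 0 0 0;0 0 0.2 0 0 0 0;0 0 0.2 0 0 0 0'
```

```text
time: 24.3
tool_pos: [437.5, 152.9, 34.1]
tcp_rot: [179.9, 0.0, 94.5]
ft_force: [-5.5, -1.4, 8.0]
finger_gap: 0.1
time: 24.6
tool_pos: [437.3, 152.9, 32.6]
tcp_rot: [179.9, 0.0, 94.5]
ft_force: [-5.3, -1.1, 9.1]
finger_gap: 0.2
```

```bash
python3 -m creep '0 0 0.1 0 0 0 0;0 0 0.2 0 0 0 0;0 0 0.2 0 0 0 0'
python3 - <<'E'
from h import *
im=imaging.snapshot("side"); cv2.imwrite("pics/s21.png",cv2.resize(im[200:330,220:360],None,fx=4.5,fy=4.5,interpolation=cv2.INTER_CUBIC)[:,:,::-1])
E
```

```text
time: 24.9
tool_pos: [437.0, 152.9, 31.0]
tcp_rot: [179.9, 0.0, 94.5]
ft_force: [-6.4, -2.1, 10.6]
finger_gap: -0.1
```

View pics/s21.png

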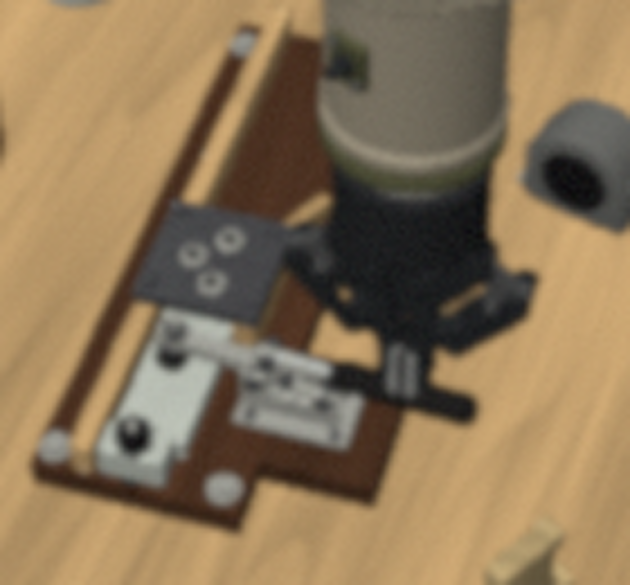

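```bash
python3 - <<'E'
from h import *
J=np.load("J.npy")
for a in (0,5,10,15,20):
    t=np.radians(4+a); pin=np.array([-53,57.]) 
    o=[]
    for s in (32,112):
        L=(pin[0]-s*np.cos(t),61,pin[1]+s*np.sin(t)); o.append(((proj(C["side"],P2(J,L))[0]-[220,200])*4.5).round(0).tolist())
    print(a,o)
p=r.sense()["tool_pos"]; 
for dz in (0,10,20,28): print(dz,((proj(C["side"],p+[0,0,dz])[0]-[220,200])*4.5).round(0))
E
```

```text
0 [[327.0, 365.0], [478.0, 394.0]]
5 [[327.0, 361.0], [477.0, 381.0]]
10 [[326.0, 358.0], [474.0, 369.0]]
15 [[324.0, 354.0], [469.0, 356.0]]
20 [[322.0, 351.0], [463.0, 343.0]]
0 [406. 415.]
10 [406. 403.]
20 [407. 392.]
28 [407. 382.]
```

```bash
python3 - <<'E'
from h import *
J=np.load("J.npy")
print(((proj(C["side"],P2(J,[(-102,81,18),(-40,81,18),(-102,81,22),(-40,81,22),(-122,99,18),(-122,25,18),(-60,135,18)]))-[220,200])*4.5).round(0).tolist())
im=imaging.snapshot("side"); cv2.imwrite("pics/s22.png",cv2.resize(im[265:305,255:335],None,fx=10,fy=10,interpolation=cv2.INTER_CUBIC)[:,:,::-1])
im=imaging.snapshot("scene"); cv2.imwrite("pics/a22.png",cv2.resize(im[150:210,300:360],None,fx=10,fy=10,interpolation=cv2.INTER_CUBIC)[:,:,::-1])
rel([])
E
```

```text
[[348.0, 451.0], [235.0, 423.0], [348.0, 446.0], [235.0, 419.0], [376.0, 488.0], [413.0, 377.0], [239.0, 516.0]]
t 25.05 tcp [437.1 152.9  31.1] [1.7993e+02 3.0000e-02 9.4490e+01] F [-5.8 -1.   9.3] gap 0.0
```

View pics/s22.png

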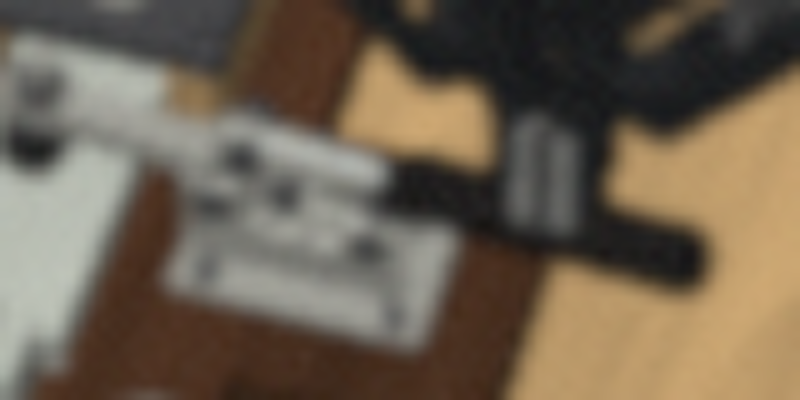

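View pics/a22.png

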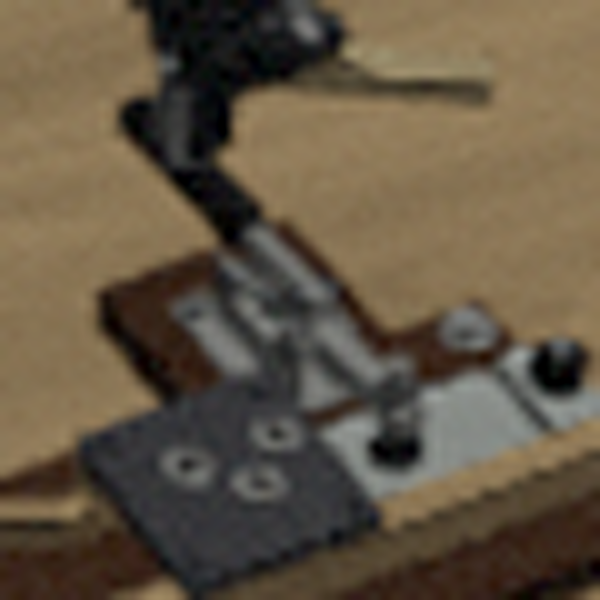

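```bash
python3 - <<'E'
from h import *
J=np.load("J.npy"); cc,ss=np.cos(J[2]),np.sin(J[2])
def tj(X): d=X[:2]-J[:2]; return np.r_[cc*d[0]+ss*d[1],-ss*d[0]+cc*d[1],X[2]].round(1)
for n,a,b in [("end",(255+69.5-.5,265+25.7-.5),(300+13.5-.5,150+11.3-.5)),("inner",(255+39.5-.5,265+18.5-.5),(300+24-.5,150+22.5-.5)),("tip",(255+54.3-.5,265+23.3-.5),(300+18.5-.5,150+16.5-.5))]:
    f=lambda X:np.concatenate([pr("side",X)[0]-a,pr("scene",X)[0]-b])
    s=least_squares(f,[430,150,70]); print(n,tj(s.x),s.fun.round(1))
E
```

```text
end [-160.1   59.8   52. ] [ 0.2 -0.1  0.3  0.2]
inner [-90.2  61.1  55.9] [ 0.9 -0.5  1.2  0.7]
tip [-126.1   62.2   52.6] [ 0.9 -0.5  1.2  0.7]
```

```bash
python3 -m creep '0 0 -0.5 0 0 0 0;0 0 -2 0 0 0 0;0 0 -5 0 0 0 0;0 0 -9 0 0 0 0;0 -4 -13 0 0 0 0;-4 -7 -16 0 0 0 0;-8 -7 -18 0 0 0 0;-12 -7 -18 0 0 0 0;-12 -7 -18 0 0 0 0;-12 -7 -18 0 0 0 0'
python3 - <<'E'
from h import *
im=imaging.snapshot("side"); cv2.imwrite("pics/s23.png",cv2.resize(im[150:330,200:400],None,fx=3.3,fy=3.3,interpolation=cv2.INTER_CUBIC)[:,:,::-1])
im=imaging.snapshot("side"); cv2.imwrite("pics/s23b.png",cv2.resize(im[250:320,235:335],None,fx=8,fy=8,interpolation=cv2.INTER_CUBIC)[:,:,::-1])
im=imaging.snapshot("scene"); cv2.imwrite("pics/a23.png",cv2.resize(im[140:240,270:380],None,fx=6,fy=6,interpolation=cv2.INTER_CUBIC)[:,:,::-1])
im=imaging.snapshot("wrist"); cv2.imwrite("pics/w23.png",im[:,:,::-1])
rel([])
E
```

```text
time: 26.05
tool_pos: [376.6, 26.9, 211.1]
tcp_rot: [179.9, 0.0, 94.3]
ft_force: [0.0, 0.6, -0.9]
finger_gap: -0.0
t 26.25 tcp [376.1  29.  210.5] [-1.80e+02  1.00e-02  9.46e+01] F [0.  0.1 0.4] gap 0.0
```

View pics/s23b.png

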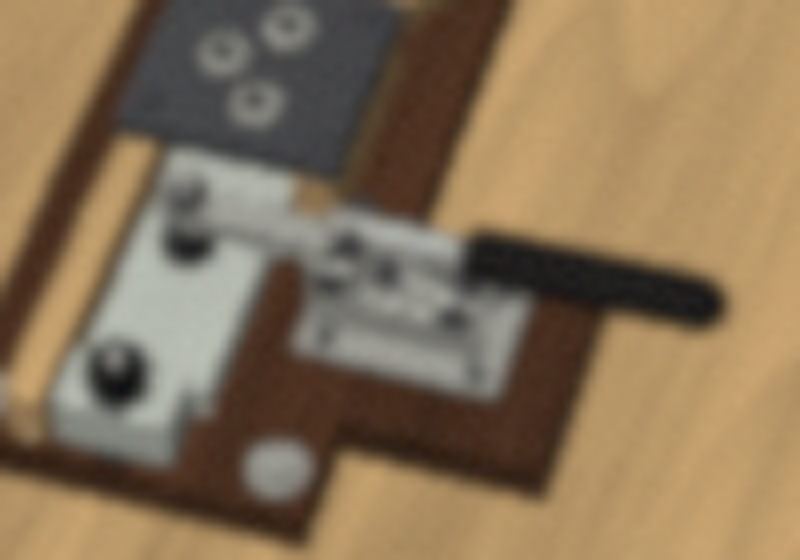

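View pics/a23.png

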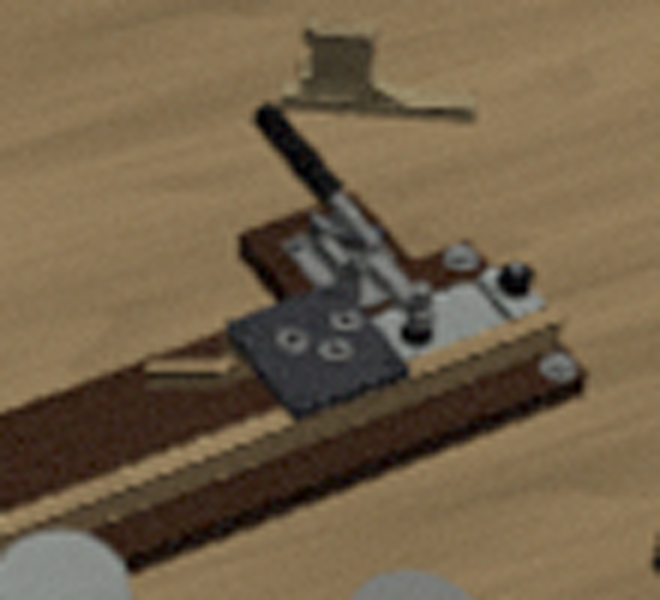

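View pics/w23.png

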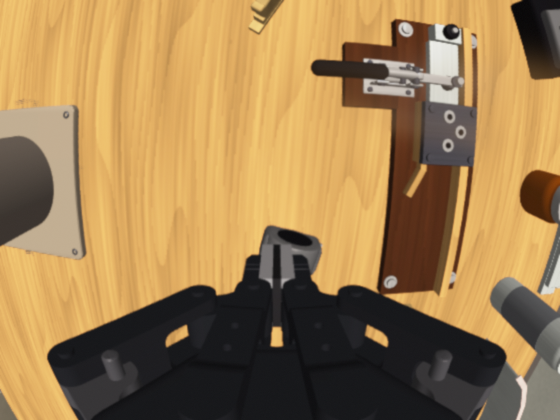

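```bash
python3 - <<'E'
from h import *
J=np.load("J.npy"); cc,ss=np.cos(J[2]),np.sin(J[2])
def tj(X): d=X[:2]-J[:2]; return np.r_[cc*d[0]+ss*d[1],-ss*d[0]+cc*d[1],X[2]].round(1)
for a in (-4,0,4,8.6):
    t=np.radians(4+a); print(a,[((proj(C["scene"],P2(J,(-53-s*np.cos(t),61,57+s*np.sin(t))))[0]-[270,140])*6).round(0).tolist() for s in (32,110)],[((proj(C["side"],P2(J,(-53-s*np.cos(t),61,57+s*np.sin(t))))[0]-[235,250])*8).round(0).tolist() for s in (32,110)])
for n,a,b in [("end",(235+712/8-.4,250+303/8-.4),(270+268/6-.4,140+116/6-.4)),("inner",(235+475/8-.4,250+257/8-.4),(270+330/6-.4,140+188/6-.4))]:
    f=lambda X:np.concatenate([pr("side",X)[0]-a,pr("scene",X)[0]-b])
    s=least_squares(f,[430,150,70]); print(n,tj(s.x),s.fun.round(1))
im=imaging.snapshot("wrist"); rel([])
E
```

```text
-4 [[333.0, 200.0], [260.0, 115.0]] [[462.0, 254.0], [723.0, 316.0]]
0 [[334.0, 197.0], [261.0, 105.0]] [[462.0, 249.0], [723.0, 299.0]]
4 [[334.0, 194.0], [263.0, 95.0]] [[461.0, 244.0], [722.0, 282.0]]
8.6 [[335.0, 191.0], [265.0, 85.0]] [[459.0, 238.0], [717.0, 261.0]]
end [-158.3   61.    62.3] [-0.1  0.1 -0.2 -0.1]
inner [-89.7  62.5  61.5] [ 0.5 -0.3  0.7  0.4]
t 26.3 tcp [376.2  29.  210.6] [1.7999e+02 1.0000e-02 9.4620e+01] F [ 0.1 -1.   0.6] gap 0.0
```

View pics/s23.png

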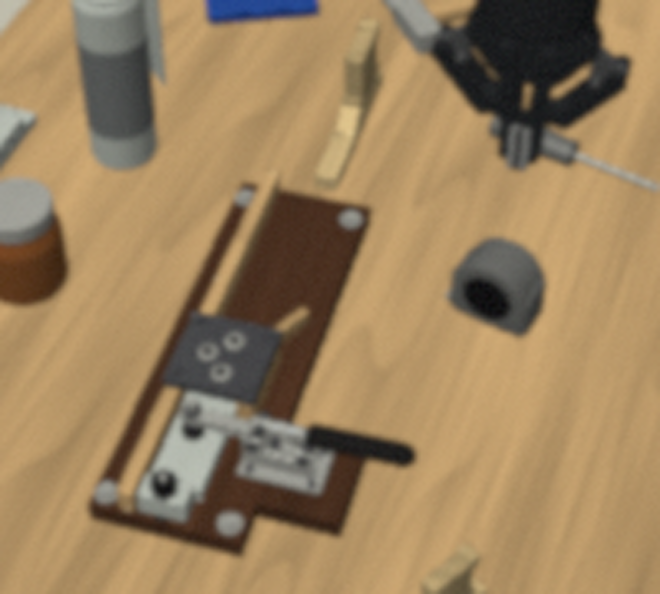

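```bash
python3 - <<'E'
from h import *
J=np.load("J.npy"); rel([(*jw((0,30))[:2],150,94.55)])
E
```

```text
t 26.3 tcp [376.2  29.  210.6] [1.7999e+02 1.0000e-02 9.4620e+01] F [ 0.1 -1.   0.6] gap 0.0
[ 8.87 19.78  6.06] [0.01 0.01 0.07]
```

```bash
python3 -m creep '2 4 0 0 0 0 0;4 9 0 0 0 0 0;7 14 0 0 0 0 0;8.9 18 2 0 0 0 0;8.9 19.8 5 0 0 0 0;8.9 19.8 5 0 0 0 0;8.9 19.8 5 0 0 0 0'
python3 - <<'E'
from h import *
im=imaging.snapshot("wrist"); cv2.imwrite("pics/w24.png",cv2.resize(im[60:220,170:370],None,fx=4,fy=4,interpolation=cv2.INTER_CUBIC)[:,:,::-1])
im=imaging.snapshot("scene"); cv2.imwrite("pics/a24.png",im[:,:,::-1])
E
```

```text
time: 27.0
tool_pos: [564.8, 134.7, 158.3]
tcp_rot: [-179.7, 0.0, 94.7]
ft_force: [-0.0, 0.2, -0.7]
finger_gap: 0.2
```

View pics/w24.png

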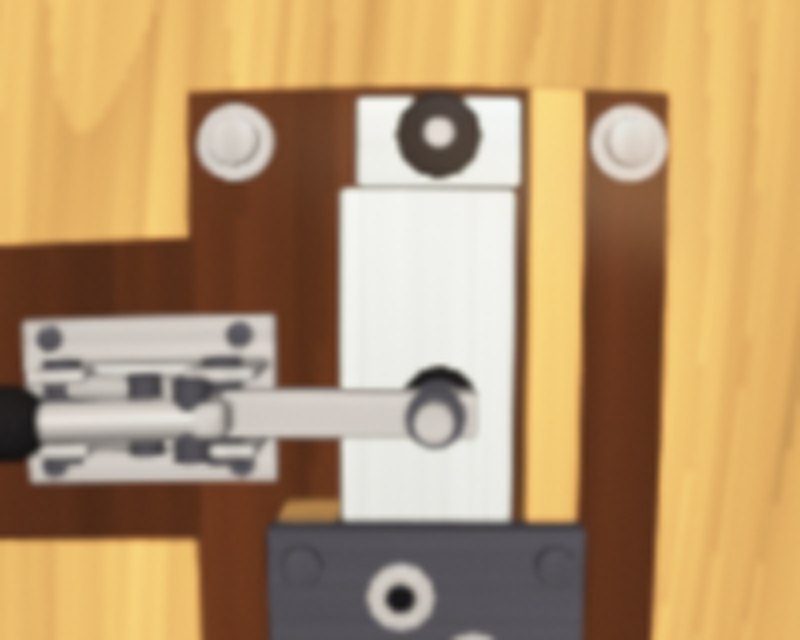

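View pics/a24.png

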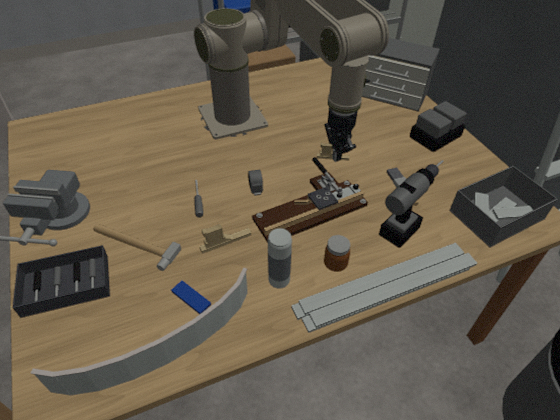

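```bash
python3 -c "
from bench import r; print(r.hand_in())"
```

```text
the job is handed in; nothing more can be done
None
```

I fed the bar home with the larger push stick, set the stick down upright behind the jig, locked the toggle clamp and handed the job in at about 27 s. The hand-in gives no verdict.

**Bar:** The push ended against the stop at about 7 N. The last close-up shows the bar's leading end flush with the stop. The fingers only ever held the stick's grip.

**Clamp:** After I let go, the handle lay within about 1° of its locked position in the side view. The scene view put it up to about 4° lower. The pad is on the bar, but I could not measure its force.

**Push stick and bystanders:** The stick stands upright on the bench, about 25 mm clear of the jig. No bystander has visibly moved.

**What disagreed:**
- **Fingertip height:** The fingertips sit about 28 mm higher than the reported tool point suggests. My first push on the handle passed over its top without touching it, and a second pass about 28 mm lower worked.
- **Pressing past the stop:** I kept pressing the handle after it had probably locked, up to about 12 N in all. It went a few millimetres below its rest position and came back when released.

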